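# Load the carving board and put the patterns away

## Robot

A 7-joint arm with a two-finger parallel gripper is mounted at the origin on the work surface. World frame = base frame: x ahead of the robot, y to its left, z up, the work surface at z = 0. Lengths are in m, angles in rad, forces in N, time in s.
With the tool pointing down it reaches from about 0.425 to 1.025 m from the base axis. Payload 9.4 kg.
Tool frame: the origin (TCP) lies at the centre of the arm's flange, where the gripper is bolted on; the fingertips stand 173 mm ahead of it and the grasp point (between the pads) lies 155 mm ahead of it; z points along the fingers, x is the direction in which the jaws open and shut, and the axes are right-handed (so a half turn about z gives the same grasp; the last joint's range is limited). The gripper opens to 85 mm and grips with 20 to 120 N. Pads are 22 mm wide; open, the fingers measure 114 mm over their backs; the gripper's body (76 mm by 85 mm) begins 54 mm behind the grasp point. The pads swing forward as they close: fully open they stand 13 mm farther back than shut.
Start: joints at [-1.343, 0.599, -0.003, 1.599, 0.002, 0.943, -0.08], TCP at [0.218, 0.692, 0.405] pointing down, gripper open.
Joint ranges: [-2.57, 2.57], [-0.35, 1.97], [-1.29, 1.29], [0.11, 2.56], [-1.05, 4.19], [0.11, 1.86], [-2.63, 2.63]. Speed limits (rad/s): [2.22, 2.22, 3.01, 3.01, 3.14, 3.14, 3.14].

## Interface

Orientations are given as a unit quaternion [w, x, y, z].
In Python, from plant import readout, optics, env, look_for gives the robot as it stands.
- The arm moves only by the tool step_arm, never from a script. Its argument "deltas" is a list of rows, each a list of 3 entries, a list of its own where there are three numbers: the shift along the world's x, y, z in m, then the turn, a rotation vector about the world's x, y, z in degrees, then the gripper command: -1 is shut, 1 is fully open, values between are in proportion. A call has 1 to 12 rows; each row shifts and turns the commanded pose from where the row before left it; what a row does not reach is not made up. A row lasts 1/8 s, in which the tool goes at most 62.5 mm and 10.7 degrees, less where a joint would pass 70% of its speed; a pose out of reach is approached as far as the arm can. A call is refused whole if a number of a shift passes 0.0625 or a number of a turn 10.7, either way. A call with a gripper value outside its range is refused whole. The fingers move at their own pace and stop on an object; "force" is the grip in N (left out, the last holds). Time passes only in rows, so rows that do not move let the fingers close. It gives the time, the measured TCP pose, the force and the opening at its end, in the units of the state.
- readout.state(): the state, without advancing time (a new reading comes with each control period).
- optics.snapshot(name): name is "scene" or "side" or "wrist"; returns the picture (384x512x3 uint8, blue, green, red); there is no depth.
- optics.calibration(name): a dict with "fx", "fy", "cx", "cy" (pixels), "view" (4x4, takes a point from world to camera coordinates). Camera axes: x right, y down, z forward; pixel columns grow to the right and rows downward; lengths in m; the calibration is good to about 2 mm. The wrist camera is an equidistant fisheye: a pixel r from the principal point sees the ray r / f radians off the axis. A picture is of the moment at which its call begins: read the wrist's pose just before it. calibration takes no time and is no camera call; for the wrist camera it gives the pose at the moment of the call.
- env.hand_in(): hands the job in, once; it reports no verdict.
Trained networks look in the newest picture that a camera, given by its name, has taken for a name from the list of things; names that differ only in an ending like _2 or _b are one class to them, and where a whole thing is asked for, a point or a joint stands for the part that bears it (a point fixed in the world has none). Each returns a list of dicts, best first, with "confidence" (0 to 1); they miss things now and then, are a little off and sometimes report something else, mostly with a low value. They report only what shows in the picture. A call takes as long as a camera call. They do not tell look-alikes from the thing itself.
- look_for(thing, camera): "point" ([row, column] in pixels, amid what is visible of it).
The state is a dict: "time_s": time; "joint_pos": joint angles; "qd": joint speeds; "effort": joint torques, N m; "ee_pos": TCP position; "eef_rot": TCP orientation; "contact_force": force on the tool from outside, world axes, zero at the start; "wrist_torque": the same for the moment, N m; "finger_gap": opening from 0.0 (shut) to 1.0 (fully open).
Only numpy, scipy, OpenCV 4.12 (cv2) and the standard library are available. Lean on these libraries where they do the work, as an engineer would, in place of code of your own. Each camera call takes 0.05 s, during which the arm holds its last target.

## Task

The blanks are marked out and ready to carve: take the plywood patterns off them and thread each pattern by its eye right down onto the dowel of the round stand. Load every blank into the carving board, marked face up and end-on to the far fence, pushed home against that fence, side by side in one tight row that begins at the fixed end stop, then slide the knobbed end stop up snug against the row. Do not knock the carving tools, the stone or the oil jar about.

Things in the scene. Friction and masses are not known exactly. Their poses are not given: they have to be found in the camera images.
- board: carving board, fixed: rigid plywood base 160 mm (x) by 360 mm (y), 12 mm thick. Origin: centre of its underside. Blanks lie on its top, their length along its x, side by side along y. Dark far fence along the +x edge, inner face x = +55 mm; dark fixed end stop at the +y end, inner face y = +155 mm; both 24 mm above the base top. The -x edge is open; the sliding end stop is at the -y end
- corner (a point): inner corner where far fence and fixed end stop of the board meet, 12 mm above the bench (base top); axes as the board's. A row fully home has its first blank centred 50 mm to -x and 25 mm to -y of it, each next one 50 mm further to -y
- end_stop (a joint): sliding end stop, m: 0 = open, its row face at y = -130 mm of the board; grows towards the fixed stop (+y), to 0.2; 3 N of friction, stays where left; starts at 0 to 0.08. Dark block 100 mm (x) by 40 mm (y), top 42 mm above the bench, with an upright round black knob on its middle, 28 mm diameter, top 82 mm above the bench; knob axis 20 mm behind the row face, at x = +3 mm of the board
- stop_knob (a point): point on the axis of the end stop's knob, 64 mm above the bench (18 mm below the knob's top); axes as the board's
- stop_face (a point): middle of the end stop's face that meets the row (it looks to +y of the board), 27 mm above the bench; axes as the board's
- blank1: loose hardwood blank, 100 mm long (own x) by 50 mm wide (own y) by 28 mm thick, 0.1 kg, pale wood with a pencilled leaf on the upper face; all blanks are alike. Origin: centre of the underside, z up. It starts flat on the bench with a pattern maybe lying on it
- blank2: loose hardwood blank, 100 mm long (own x) by 50 mm wide (own y) by 28 mm thick, 0.1 kg, pale wood with a pencilled leaf on the upper face; all blanks are alike. Origin: centre of the underside, z up. It starts flat on the bench with a pattern maybe lying on it
- blank3: loose hardwood blank, 100 mm long (own x) by 50 mm wide (own y) by 28 mm thick, 0.1 kg, pale wood with a pencilled leaf on the upper face; all blanks are alike. Origin: centre of the underside, z up. It starts flat on the bench; present or not (one or both of blank3 and blank4)
- blank4: loose hardwood blank, 100 mm long (own x) by 50 mm wide (own y) by 28 mm thick, 0.1 kg, pale wood with a pencilled leaf on the upper face; all blanks are alike. Origin: centre of the underside, z up. It starts flat on the bench; present or not (one or both of blank3 and blank4)
- pattern1: loose 10 mm plywood pattern, 0.04 kg, 44 mm wide (y), edges parallel from x = -40 to +42 mm; eye end 44 mm in outside diameter with a 26 mm through hole at x = +62 mm; other end half round, to x = -60 mm. Origin: underside, mid-width, z up; centre of mass some 10 mm towards the eye. Present or not; starts flat on top of blank1, nearly in line, eye overhanging its end
- pattern2: loose 10 mm plywood pattern, 0.04 kg, 44 mm wide (y), edges parallel from x = -40 to +42 mm; eye end 44 mm in outside diameter with a 26 mm through hole at x = +62 mm; other end pointed, to x = -62 mm. Origin: underside, mid-width, z up; centre of mass some 10 mm towards the eye. Present or not; starts flat on top of blank2, nearly in line, eye overhanging its end
- pattern1_eye (a point): centre of the eye of pattern1, at the level of its underside; axes as the pattern's
- pattern2_eye (a point): centre of the eye of pattern2, at the level of its underside; axes as the pattern's
- stand: pattern stand, fixed: turned wooden disc 150 mm in diameter and 22 mm thick with one upright dowel in its middle, 16 mm in diameter with a tapered tip, 62 mm tall above the disc (top 84 mm above the bench). Origin: centre of the underside
- dowel_foot (a point): foot of the dowel, on its axis, at the top of the disc (22 mm above the bench); z up
- gouge1: bystander: carving gouge with wooden handle, 230 mm long, 28 mm thick, lying left of the far end of the carving board; origin: near the middle of the underside
- gouge2: bystander: like gouge1, lying beyond the carving board
- gouge3: bystander: like gouge1, lying beyond the carving board
- mallet: bystander: round carver's mallet standing on its head, 84 mm across, 200 mm tall, at the left; origin: centre of the underside
- oilstone: bystander: grey sharpening stone, 60 x 160 x 30 mm, lying at the right near the robot; origin: centre of the underside
- oil_jar: bystander: closed amber glass jar, 66 mm across, 85 mm tall, right of the carving board; origin: centre of the underside
Not all that is in view belongs to the job. What is shaped like the blank4 but pink or turquoise is not meant.

How it is judged:
At the end, for the whole second after the job is handed in: Blanks flat, face up, within 3 mm of the far fence, square to 0.04 rad, in a row from the fixed stop, each within 4 mm of its place, no place empty; sliding stop within 3.5 mm of the last blank; every pattern down on the stand (0.25 rad), dowel through its eye; all at rest (x of blank1 in the frame of board between 0.002 and 0.008 m and z of blank1 in the frame of board between 0.009 and 0.015 m and angle between each of blank1, blank2, blank3, blank4's own z axis and vertical below 0.06 rad and angle between the x axis of each of blank1, blank2, blank3, blank4 and the x axis of board, either way round below 0.04 rad and y of each of blank1, blank2, blank3, blank4 in the frame of board above -0.024 m and linear speed of each of blank1, blank2, blank3, blank4, pattern1, pattern2 below 0.02 m/s and x of blank2 in the frame of board between 0.002 and 0.008 m and z of blank2 in the frame of board between 0.009 and 0.015 m and x of blank3 in the frame of board between 0.002 and 0.008 m and z of blank3 in the frame of board between 0.009 and 0.015 m and x of blank4 in the frame of board between 0.002 and 0.008 m and z of blank4 in the frame of board between 0.009 and 0.015 m and (y of blank1 in the frame of board between 0.126 and 0.134 m or y of blank2 in the frame of board between 0.126 and 0.134 m or y of blank3 in the frame of board between 0.126 and 0.134 m or y of blank4 in the frame of board between 0.126 and 0.134 m) and (y of blank1 in the frame of board between 0.076 and 0.084 m or y of blank2 in the frame of board between 0.076 and 0.084 m or y of blank3 in the frame of board between 0.076 and 0.084 m or y of blank4 in the frame of board between 0.076 and 0.084 m) and (y of blank1 in the frame of board between 0.026 and 0.034 m or y of blank2 in the frame of board between 0.026 and 0.034 m or y of blank3 in the frame of board between 0.026 and 0.034 m or y of blank4 in the frame of board between 0.026 and 0.034 m) and (y of blank1 in the frame of stop_face between 0.0215 and 0.0285 m or y of blank2 in the frame of stop_face between 0.0215 and 0.0285 m or y of blank3 in the frame of stop_face between 0.0215 and 0.0285 m or y of blank4 in the frame of stop_face between 0.0215 and 0.0285 m) and horizontal distance between each of pattern1_eye, pattern2_eye and dowel_foot below 0.009 m and z of each of pattern1_eye, pattern2_eye in the frame of dowel_foot below 0.02 m and angle between each of pattern1, pattern2's own z axis and vertical below 0.25 rad); the robot touches nothing.
It fails at once if a gouge, the mallet, the oilstone or the oil jar is shoved more than 50 mm (distance of any of gouge1, gouge2, gouge3, mallet, oilstone, oil_jar from where it was at the start of the episode above 0.05 m).
It fails at once if the mallet or the oil jar is knocked over (angle between any of mallet, oil_jar's own z axis and vertical above 0.6 rad).
Of blank3, blank4 only 1 to 2 are there at a start; the rules pass over those that are not, and their reading is None.
Of pattern1, pattern2 only 1 to 2 are there at a start; the rules pass over those that are not, and their reading is None.
At some moment in a run one of blank3, blank4 may be knocked a few centimetres aside while the robot is not near it.
Once in a run the grip may slacken for a moment while it holds something.
It also fails if it takes over 210 s, if anything falls off the work surface, if the arm or the gripper's body presses on something with over 40 N, if the wrist force passes 120 N, or if a joint passes its speed limit or range.

## Working session

There is one attempt and no reset: what is moved stays moved. The work goes in short steps, Python scripts to look and compute and a tool call to move; the robot and the scene stay as the last step left them, time stands still between calls to the robot, and variables do not carry over. Pictures are saved under pics/ and viewed, and the job is handed in when it is done.

Besides the shell and the picture viewer there is one more tool, called as a command line: name --argument value ..., lists and objects as JSON in quotes. step_arm: Moves the arm, as the interface text tells. Its arguments: {"type":"object","properties":{"deltas":{"type":"array"},"force":{"type":"number"}},"required":["deltas"]}

```bash
ls; mkdir -p pics; python3 - <<'E'
from plant import readout, optics, env, look_for
import cv2
print(readout.state())
for n in ["scene","side","wrist"]:
    im=optics.snapshot(n); cv2.imwrite(f"pics/{n}0.png",im)
    c=optics.calibration(n); print(n,c)
    if n!="wrist":
      for t in ["board","blank1","pattern1","pattern2","stand","end_stop","stop_knob","dowel_foot","corner","oil_jar","mallet"]:
        try: print(t,[( [round(v) for v in d["point"]],round(d["confidence"],2)) for d in look_for(t,n)])
        except Exception as e: print(t,e)
E
```

```text
pics
{'time_s': 0.0, 'joint_pos': array([-1.34270659,  0.60012868, -0.00249849,  1.60010933,  0.0018368 ,
        0.9428934 , -0.07980986]), 'qd': array([-0.00039683,  0.00113984, -0.0009044 ,  0.00151115, -0.00123789,
       -0.00057772, -0.00112156]), 'effort': array([ 1.89166698e-03, -7.76438642e+01,  1.56582445e+00, -2.58004618e+01,
        1.24551187e-02,  9.09342372e-03,  2.70063668e-05]), 'ee_pos': array([0.21752809, 0.69139626, 0.40382218]), 'eef_rot': array([ 5.30350695e-04,  8.06244404e-01,  5.91582090e-01, -5.57096871e-04]), 'contact_force': array([-0.07687557, -0.45702056, -0.86457575]), 'wrist_torque': array([-0.05597428, -0.06073864, -0.05194642]), 'finger_gap': 1.000970487449229}
scene {'fx': 375.2293435559571, 'fy': 375.2293435559571, 'cx': 253.64637074247437, 'cy': 193.2916484671315, 'view': array([[-0.38688746,  0.92206237,  0.01091234,  0.14813773],
       [ 0.65488354,  0.28307481, -0.70071121, -0.29776678],
       [-0.64918845, -0.26395007, -0.71336157,  1.46233511],
       [ 0.        ,  0.        ,  0.        ,  1.        ]])}
board [([246, 222], 0.7), ([315, 3
[... 1140 characters left out ...]
.92), ([146, 241], 0.4)]
end_stop [([217, 330], 0.68)]
stop_knob [([220, 326], 0.62)]
dowel_foot [([307, 345], 0.63)]
corner [([199, 309], 0.77), ([148, 238], 0.22)]
oil_jar [([264, 383], 0.93), ([219, 332], 0.38)]
mallet [([119, 209], 0.68)]
wrist {'fx': 297.3186396354542, 'fy': 297.3186396354542, 'cx': 256.1724803854987, 'cy': 191.86719050811706, 'view': array([[ 2.99040356e-01,  9.54240356e-01, -4.56365660e-04,
        -7.23554064e-01],
       [ 9.14285020e-01, -2.86382124e-01,  2.86475446e-01,
        -3.88892891e-02],
       [ 2.73235736e-01, -8.60849675e-02, -9.58087476e-01,
         3.78988122e-01],
       [ 0.00000000e+00,  0.00000000e+00,  0.00000000e+00,
         1.00000000e+00]])}
```

```bash
python3 - <<'E'
import cv2
for n in ["scene","side"]:
    im=cv2.imread(f"pics/{n}0.png"); 
    im=cv2.resize(im,None,fx=1.56,fy=1.56,interpolation=cv2.INTER_CUBIC)
    cv2.imwrite(f"pics/{n}0b.png",im)
E
```

```text
(no output)
```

View pics/scene0b.png

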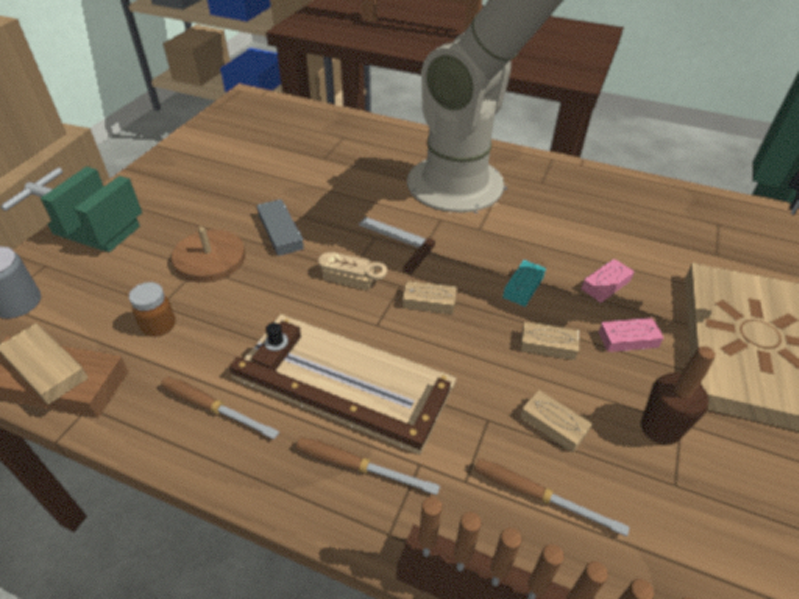

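View pics/side0b.png

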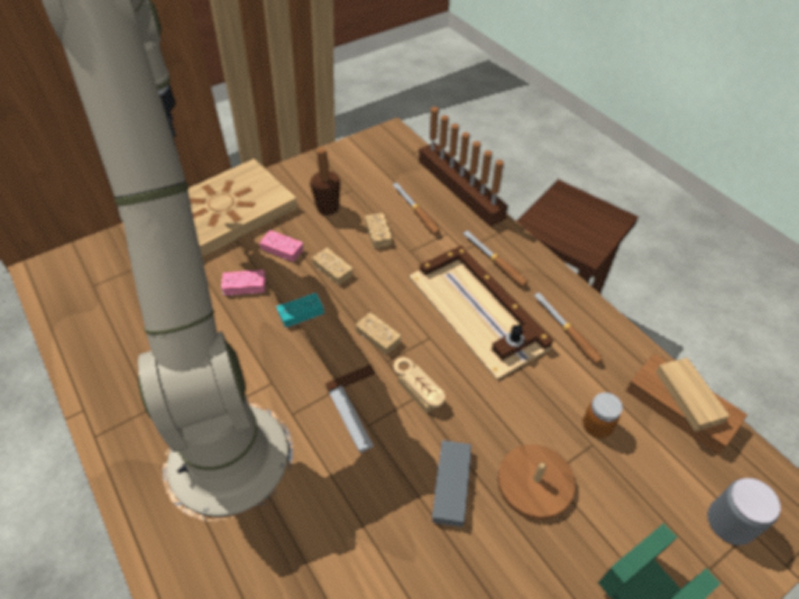

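View pics/wrist0.png

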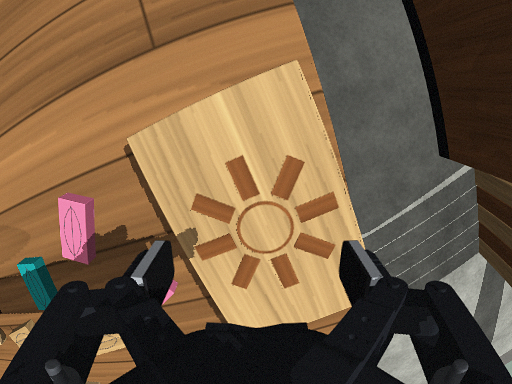

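```bash
cat > h.py <<'E'
import numpy as np, cv2
from plant import readout, optics, env, look_for
def ray(c,uv,fish=False):
    u,v=uv; V=c["view"]; R=V[:3,:3]; t=V[:3,3]
    x=(u-c["cx"])/c["fx"]; y=(v-c["cy"])/c["fy"]
    if fish:
        r=np.hypot(x,y); s=np.sin(r)/r if r>1e-9 else 1; d=np.array([x*s,y*s,np.cos(r)])
    else: d=np.array([x,y,1.])
    return -R.T@t, R.T@d
def unproj(c,uv,z,fish=False):
    o,d=ray(c,uv,fish); return o+d*(z-o[2])/d[2]
def proj(c,P,fish=False):
    P=np.atleast_2d(P); q=P@c["view"][:3,:3].T+c["view"][:3,3]
    if fish:
        rr=np.hypot(q[:,0],q[:,1]); th=np.arctan2(rr,q[:,2]); k=th/np.maximum(rr,1e-9)
        return np.c_[c["cx"]+c["fx"]*k*q[:,0],c["cy"]+c["fy"]*k*q[:,1]]
    return np.c_[c["cx"]+c["fx"]*q[:,0]/q[:,2],c["cy"]+c["fy"]*q[:,1]/q[:,2]]
E
python3 - <<'E'
from h import *
cs=optics.calibration("scene"); cd=optics.calibration("side")
k=1.56
S=dict(patt=(350,263),pattEye=(378,268),b2=(430,292),b3=(550,334),b4=(556,415),pinkA=(608,280),pinkB=(631,333),teal=(524,275),dowelfoot=(204,248))
for n,p in S.items(): print(n,unproj(cs,np.array(p)/k,0.03).round(3))
D=dict(pattEye=(402,367),patt=(420,385),b2=(380,330),b3=(333,263),b4=(378,230),dowelfoot=(539,478))
for n,p in D.items(): print(n,unproj(cd,np.array(p)/k,0.03).round(3))
print("knob",unproj(cs,np.array((276,327))/k,0.082),unproj(cd,np.array((516,328))/k,0.082))
B=dict(cornerouter=(417,441),right=(452,379),left=(234,365),farleft=(280,318))
for n,p in B.items(): print(n,unproj(cs,np.array(p)/k,0.036).round(3),unproj(cs,np.array(p)/k,0.012).round(3))
E
```

```text
patt [ 0.406 -0.092  0.03 ]
pattEye [ 0.397 -0.034  0.03 ]
b2 [0.42  0.088 0.03 ]
b3 [0.436 0.328 0.03 ]
b4 [0.606 0.375 0.03 ]
pinkA [0.246 0.404 0.03 ]
pinkB [0.374 0.465 0.03 ]
teal [0.299 0.245 0.03 ]
dowelfoot [ 0.485 -0.394  0.03 ]
pattEye [ 0.404 -0.034  0.03 ]
patt [ 0.41  -0.094  0.03 ]
b2 [0.419 0.078 0.03 ]
b3 [0.434 0.321 0.03 ]
b4 [0.593 0.358 0.03 ]
dowelfoot [ 0.481 -0.397  0.03 ]
knob [ 0.65654645 -0.10933941  0.082     ] [ 0.6522245  -0.11833051  0.082     ]
cornerouter [0.742 0.186 0.036] [0.728 0.182 0.012]
right [0.608 0.197 0.036] [0.59  0.193 0.012]
left [ 0.728 -0.157  0.036] [ 0.713 -0.172  0.012]
farleft [ 0.601 -0.141  0.036] [ 0.583 -0.156  0.012]
```

step_arm --deltas '[[[0.02, -0.05, 0.01], [0, 0, -8], 1], [[0.02, -0.055, 0.01], [0, 0, -8], 1], [[0.02, -0.055, 0.01], [0, 0, -8], 1], [[0.02, -0.055, 0.01], [0, 0, -8], 1], [[0.025, -0.055, 0.01], [0, 0, -8], 1], [[0.025, -0.055, 0.01], [0, 0, -8], 1], [[0.025, -0.055, 0], [0, 0, -8], 1], [[0.025, -0.055, 0], [0, 0, -8], 1], [[0.025, -0.055, 0], [0, 0, -8], 1], [[0.025, -0.05, 0], [0, 0, 0], 1], [[0, 0, 0], [0, 0, 0], 1], [[0, 0, 0], [0, 0, 0], 1]]'

```text
time_s: 2.75
ee_pos: [0.4474, 0.1519, 0.4648]
eef_rot: [-0.0, 1.0, 0.005, -0.0]
contact_force: [-0.7, 0.9, 1.2]
finger_gap: 1.005
```

```bash
python3 - <<'E'
from h import *
s=readout.state(); print(s["joint_pos"].round(3),s["ee_pos"],s["eef_rot"],s["contact_force"],s["wrist_torque"])
im=optics.snapshot("wrist"); cv2.imwrite("pics/w1.png",cv2.resize(im,None,fx=1.56,fy=1.56))
c=optics.calibration("wrist");print(c["view"].round(3), (-c["view"][:3,:3].T@c["view"][:3,3]).round(3))
E
```

```text
[-0.807  0.23   0.446  2.106 -0.134  0.831 -0.271] [0.44742807 0.15193644 0.46475883] [-2.38117610e-04  9.99989351e-01  4.60872720e-03 -3.05879617e-05] [-0.69730604  0.90633016  1.1924343 ] [-0.01510576  0.04463014 -0.04395466]
[[ 1.     0.012 -0.    -0.449]
 [ 0.011 -0.958  0.286  0.085]
 [ 0.003 -0.286 -0.958  0.478]
 [ 0.     0.     0.     1.   ]] [0.447 0.224 0.434]
```

View pics/w1.png

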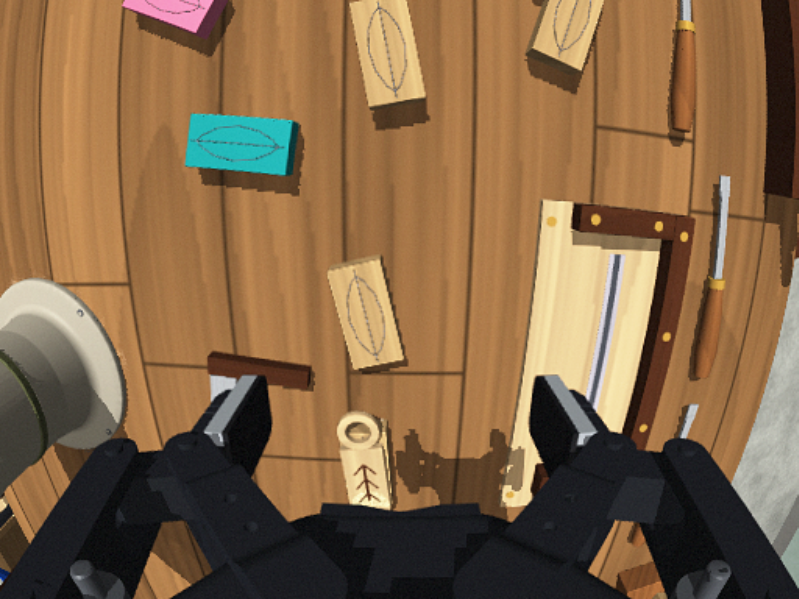

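```bash
python3 - <<'E'
from h import *
im=cv2.imread("pics/w1.png"); im=cv2.resize(im,(512,384),interpolation=cv2.INTER_AREA)
import pickle
def crop(x0,y0,x1,y1,k,n):
    cv2.imwrite(n,cv2.resize(im[y0:y1,x0:x1],None,fx=k,fy=k,interpolation=cv2.INTER_CUBIC))
crop(190,150,290,330,3.3,"pics/c1.png"); crop(320,110,470,330,2.7,"pics/c2.png"); crop(200,0,400,80,4,"pics/c3.png")
E
```

```text
(no output)
```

View pics/c1.png

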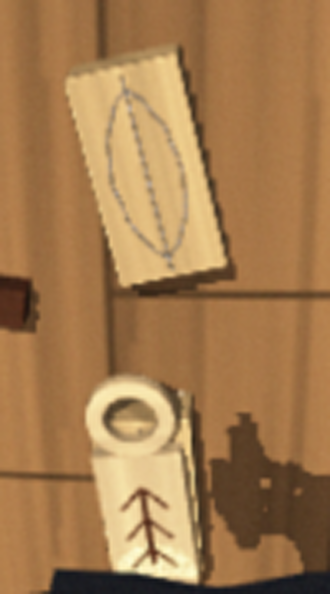

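View pics/c2.png

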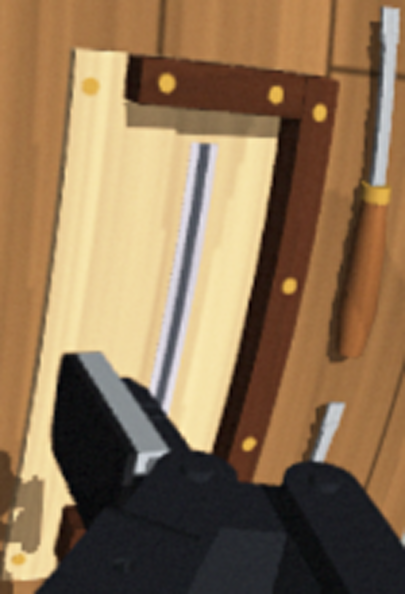

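View pics/c3.png

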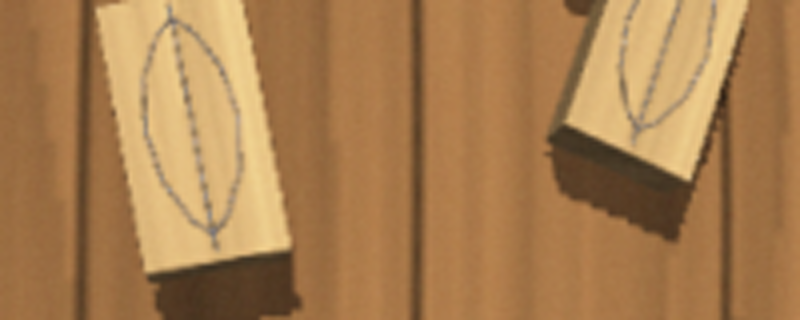

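```bash
cat > m1.py <<'E'
from h import *
c=optics.calibration("wrist")
def U(px,py,o,k,z): return unproj(c,(o[0]+(px+.5)/k-.5,o[1]+(py+.5)/k-.5),z,True)
def quad(pts,o,k,z):
    P=np.array([U(*p,o,k,z)[:2] for p in pts]); 
    print("len",[round(float(np.linalg.norm(P[i]-P[(i+1)%4])),4) for i in range(len(P))]," c",P.mean(0).round(4))
    return P
P=quad([(68,88),(182,56),(228,264),(122,287)],(190,150),3.3,.028); d=(P[0]+P[1]-P[2]-P[3]);print("yaw",np.degrees(np.arctan2(d[1],d[0])))
P=quad([(97,8),(238,-12),(290,250),(150,275)],(200,0),4,.028); d=(P[0]+P[1]-P[2]-P[3]);print("yaw",np.degrees(np.arctan2(d[1],d[0])))
print("eye",U(132,421,(190,150),3.3,.038), U(86,421,(190,150),3.3,.038),U(179,421,(190,150),3.3,.038))
for p in [(95,458),(112,578),(180,452),(199,580)]: print(p,U(*p,(190,150),3.3,.038).round(4))
o=(320,110);k=2.7
print("base corner +y-x",U(76,48,o,k,.012),"base -y -x",U(6,578,o,k,.012))
print("stop outer-left top",U(128,55,o,k,.036),"outer corner",U(338,80,o,k,.036))
print("inner corner top",U(280,115,o,k,.036), "stop inner left top",U(127,100,o,k,.036))
E
python3 m1.py
```

```text
len [0.051, 0.0975, 0.0498, 0.0957]  c [0.4179 0.0849]
yaw 102.64860203558202
len [0.0485, 0.0974, 0.0476, 0.0995]  c [0.4344 0.3277]
yaw 101.15065813180982
eye [ 0.40804223 -0.0349904   0.038     ] [ 0.38587295 -0.03582195  0.038     ] [ 0.43047862 -0.03438986  0.038     ]
(95, 458) [ 0.3892 -0.0576  0.038 ]
(112, 578) [ 0.394  -0.1377  0.038 ]
(180, 452) [ 0.4308 -0.0526  0.038 ]
(199, 580) [ 0.4401 -0.1374  0.038 ]
base corner +y-x [0.58050303 0.19728788 0.012     ] base -y -x [ 0.5753933  -0.16068692  0.012     ]
stop outer-left top [0.60186575 0.1968782  0.036     ] outer corner [0.7386975  0.19320621 0.036     ]
inner corner top [0.69959886 0.1703079  0.036     ] stop inner left top [0.60311601 0.17324203 0.036     ]
```

step_arm --deltas '[[[-0.005, -0.04, -0.01], [0, 0, 1.1], 1], [[-0.005, -0.04, -0.02], [0, 0, 1.1], 1], [[-0.005, -0.04, -0.03], [0, 0, 1.1], 1], [[-0.005, -0.04, -0.03], [0, 0, 1.1], 1], [[-0.005, -0.04, -0.04], [0, 0, 0], 1], [[-0.005, -0.04, -0.04], [0, 0, 0], 1], [[-0.005, 0, -0.03], [0, 0, 0], 1], [[0, 0, 0], [0, 0, 0], 1], [[0, 0, 0], [0, 0, 0], 1]]'

```text
time_s: 3.92
ee_pos: [0.4132, -0.0875, 0.2653]
eef_rot: [-0.0, 0.999, 0.044, 0.0]
contact_force: [-0.7, 1.4, 0.1]
finger_gap: 1.001
```

```bash
cat > pic.py <<'E'
import sys
from h import *
n,cam=sys.argv[1],sys.argv[2]
s=readout.state(); c=optics.calibration(cam); im=optics.snapshot(cam)
np.save(f"pics/{n}.npy",c["view"])
cv2.imwrite(f"pics/{n}_raw.png",im)
if len(sys.argv)>3:
    x0,y0,x1,y1=map(int,sys.argv[3:7]); k=min(800/(x1-x0),600/(y1-y0)); im=im[y0:y1,x0:x1]
else: k=1.56
cv2.imwrite(f"pics/{n}.png",cv2.resize(im,None,fx=k,fy=k,interpolation=cv2.INTER_CUBIC))
print("k",k,"t",s["time_s"],"j",s["joint_pos"].round(2),"ee",s["ee_pos"].round(4),s["eef_rot"].round(4),"F",s["contact_force"].round(1),"gap",round(s["finger_gap"],3))
E
python3 pic.py w2 wrist
```

```text
k 1.56 t 3.925 j [-0.07  0.52  0.2   2.41 -0.42  0.24  0.61] ee [ 0.4132 -0.0875  0.2653] [-2.00e-04  9.99e-01  4.41e-02  3.00e-04] F [-0.7  1.4  0.1] gap 1.001
```

View pics/w2.png

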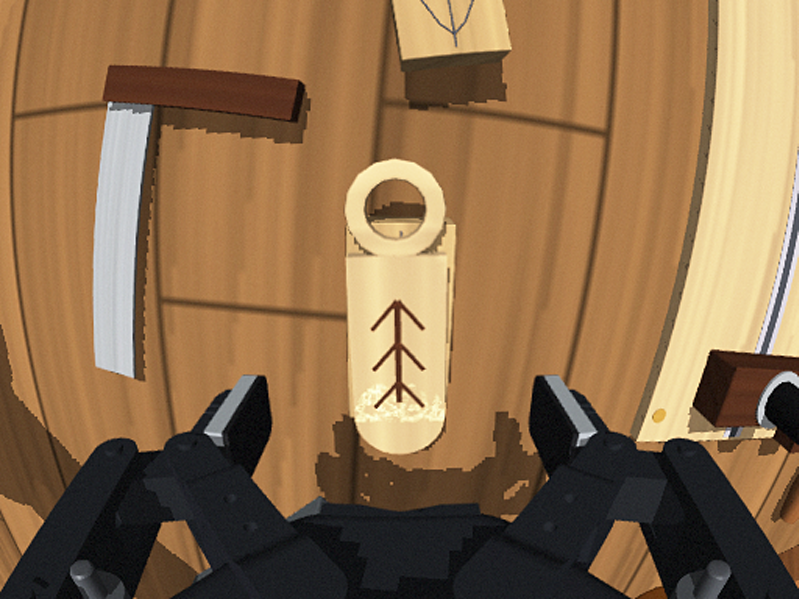

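```bash
cat > m.py <<'E'
from h import *
import os
def cal(n,cam="wrist"):
    c=dict(optics.calibration(cam)); c["view"]=np.load(f"pics/{n}.npy"); return c
class M:
    def __init__(s,n,cam="wrist",o=(0,0),k=1.56): s.c=cal(n,cam); s.o=o; s.k=k; s.f=cam=="wrist"
    def U(s,p,z): return unproj(s.c,(s.o[0]+(p[0]+.5)/s.k-.5,s.o[1]+(p[1]+.5)/s.k-.5),z,s.f)[:3]
    def P(s,X):
        q=proj(s.c,X,s.f); return (q-np.array(s.o)+.5)*s.k-.5
E
python3 - <<'E'
from m import *
m=M("w2")
print("eye",m.U((395,206),.038).round(4), "hole bottom",m.U((395,205),.028).round(4))
for p in [(346,285),(359,395),(445,285),(446,395),(400,453),(395,159)]: print(p,m.U(p,.038).round(4))
print(m.P(np.array([[.4132,-.0875,.1],[.4132,-.0875,.038]])))
E
```

```text
eye [ 0.4067 -0.034   0.038 ] hole bottom [ 0.4066 -0.0344  0.028 ]
(346, 285) [ 0.3882 -0.0703  0.038 ]
(359, 395) [ 0.3971 -0.1243  0.038 ]
(445, 285) [ 0.4316 -0.0665  0.038 ]
(446, 395) [ 0.4387 -0.1206  0.038 ]
(400, 453) [ 0.4198 -0.1565  0.038 ]
(395, 159) [ 0.4049 -0.0141  0.038 ]
[[398.91621628 391.02441097]
 [399.11188095 326.39398866]]
```

step_arm --deltas '[[[0, -0.001, -0.03], [0, 0, 1.5], 1], [[0, 0, -0.025], [0, 0, 0], 1], [[0, 0, -0.01], [0, 0, 0], 1], [[0, 0, 0], [0, 0, 0], 1], [[0, 0, 0], [0, 0, 0], 0.2]]' --force 30

```text
time_s: 4.6
ee_pos: [0.414, -0.0884, 0.2082]
eef_rot: [-0.002, 0.998, 0.057, 0.001]
contact_force: [-0.6, -0.3, -0.5]
finger_gap: 0.817
```

```bash
python3 pic.py s2 side 200 180 360 300; python3 pic.py w3 wrist
```

```text
k 5.0 t 4.6 j [-0.02  0.65  0.14  2.43 -0.94  0.11  1.14] ee [ 0.414  -0.0884  0.2082] [-0.002   0.9984  0.057   0.001 ] F [-0.6 -0.3 -0.5] gap 0.817
k 1.56 t 4.65 j [-0.01  0.65  0.14  2.43 -0.94  0.11  1.14] ee [ 0.4139 -0.0885  0.2082] [-0.002   0.9984  0.0569  0.001 ] F [ 0.4 -0.2 -0.2] gap 0.736
```

View pics/s2.png

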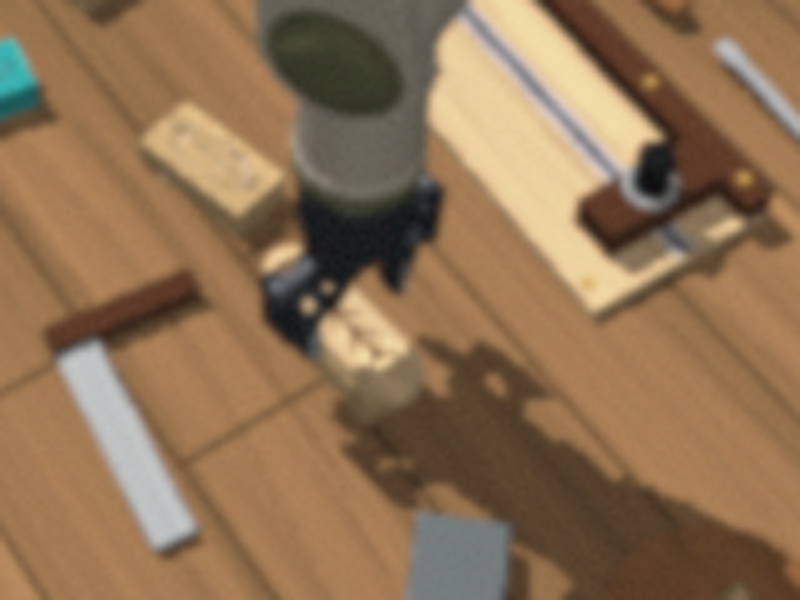

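View pics/w3.png

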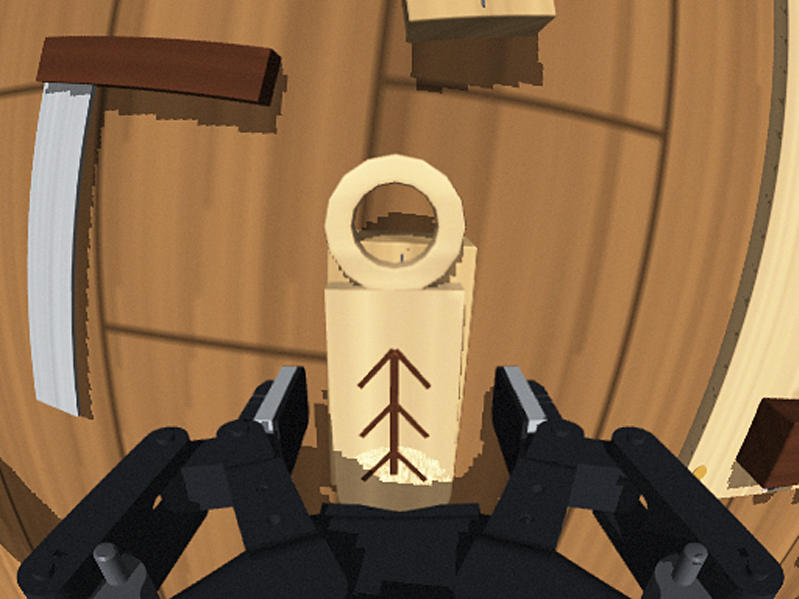

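step_arm --deltas '[[[0.001, -0.011, 0.004], [0, 0, 0], 0.5], [[0.001, -0.011, 0.002], [0, 0, 0], 0.5], [[0.001, -0.011, 0], [0, 0, 0], 0.5], [[0, 0, -0.007], [0, 0, 0], 0.5], [[0, 0, 0], [0, 0, 0], 0.5], [[0, 0, 0], [0, 0, 0], 0.5]]'

```text
time_s: 5.45
ee_pos: [0.4164, -0.1217, 0.206]
eef_rot: [-0.002, 0.998, 0.056, -0.0]
contact_force: [-0.2, -0.2, 1.0]
finger_gap: 0.754
```

```bash
python3 pic.py w4 wrist;python3 pic.py s4 side 230 190 310 250
```

```text
k 1.56 t 5.45 j [ 0.04  0.66  0.17  2.41 -0.92  0.13  1.2 ] ee [ 0.4164 -0.1217  0.206 ] [-2.400e-03  9.984e-01  5.630e-02 -2.000e-04] F [-0.2 -0.2  1. ] gap 0.754
k 10.0 t 5.5 j [ 0.04  0.66  0.17  2.41 -0.92  0.13  1.2 ] ee [ 0.4164 -0.1217  0.2061] [-2.300e-03  9.984e-01  5.630e-02 -1.000e-04] F [ 0.4 -0.5 -0.9] gap 0.75
```

View pics/w4.png

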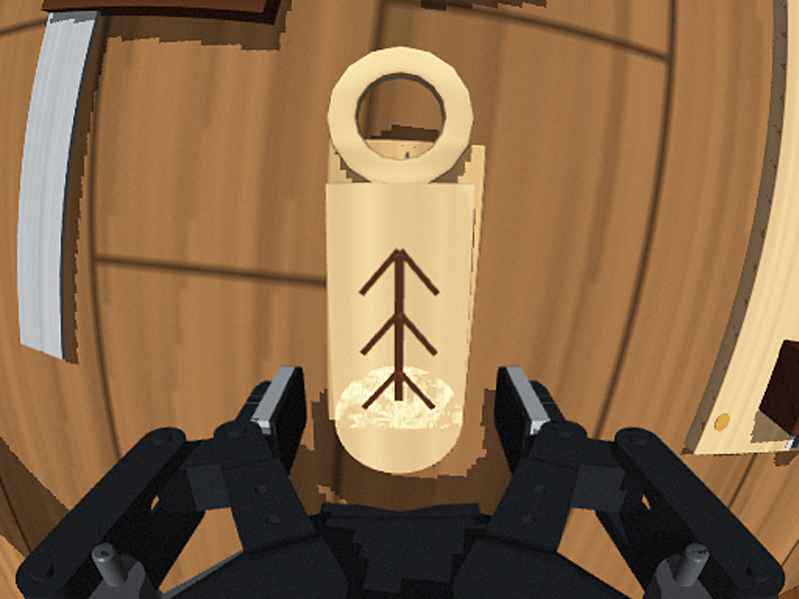

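View pics/s4.png

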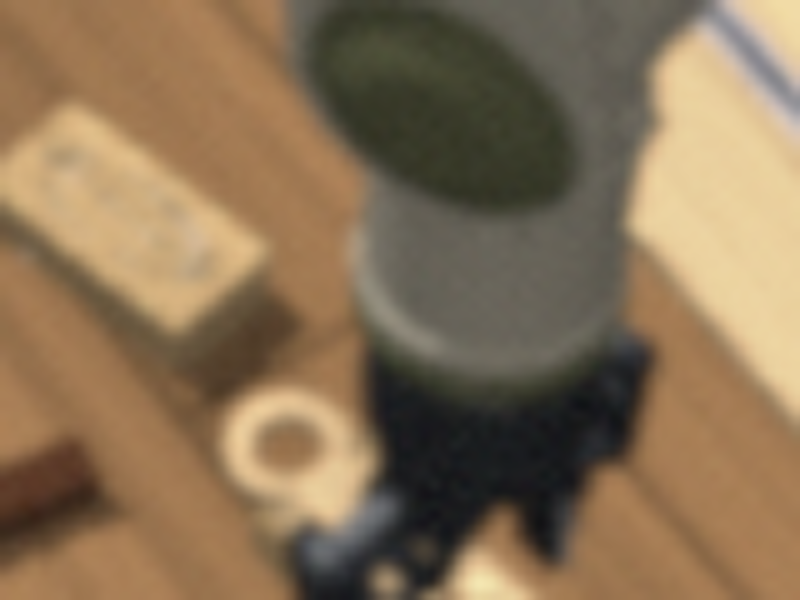

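step_arm --deltas '[[[0, 0, -0.006], [0, 0, 0], 0.5], [[0, 0, 0], [0, 0, 0], 0.5]]'

```text
time_s: 5.8
ee_pos: [0.4165, -0.1218, 0.1999]
eef_rot: [-0.002, 0.998, 0.056, -0.0]
contact_force: [-0.2, 0.1, -0.2]
finger_gap: 0.751
```

```bash
python3 - <<'E'
from m import *
s=readout.state(); print(s["joint_pos"].round(3),s["ee_pos"],s["eef_rot"])
m=M("w4"); print(m.P(np.array([[.4164,-.1217,z] for z in (.03,.04,.05,.07)])))
E
```

```text
[ 0.057  0.671  0.144  2.411 -0.957  0.114  1.237] [ 0.41651742 -0.12183021  0.19988694] [-2.20251234e-03  9.98412505e-01  5.62815453e-02 -7.77323765e-05]
[[399.46017455 378.42781761]
 [399.42856571 391.7575419 ]
 [399.39325864 406.71964842]
 [399.30905125 442.72412057]]
```

step_arm --deltas '[[[0, 0, 0], [0, 0, 0], 0.2], [[0, 0, 0], [0, 0, 0], -0.2], [[0, 0, 0], [0, 0, 0], -0.5], [[0, 0, 0], [0, 0, 0], -1], [[0, 0, 0], [0, 0, 0], -1]]' --force 40

```text
time_s: 6.42
ee_pos: [0.4165, -0.122, 0.2005]
eef_rot: [-0.002, 0.998, 0.056, 0.0]
contact_force: [0.3, 0.6, 6.0]
finger_gap: 0.501
```

```bash
python3 pic.py w5 wrist
```

```text
k 1.56 t 6.425 j [ 0.06  0.67  0.15  2.41 -0.96  0.11  1.24] ee [ 0.4165 -0.122   0.2005] [-2.000e-03  9.984e-01  5.620e-02  3.000e-04] F [0.3 0.6 6. ] gap 0.501
```

View pics/w5.png

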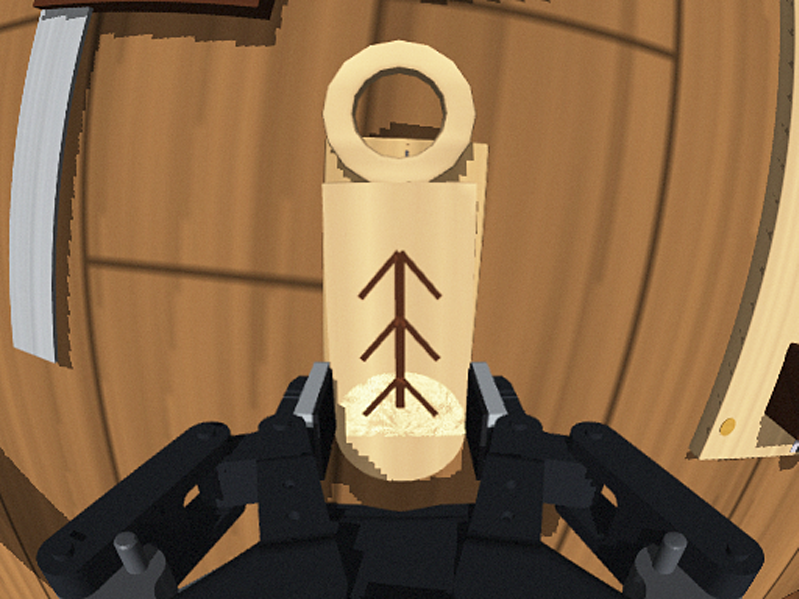

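step_arm --deltas '[[[0, 0, 0.03], [0, 0, 0], -1], [[0, 0, 0.04], [0, 0, 0], -1], [[0, -0.01, 0.04], [0, 0, 0], -1], [[0.006, -0.03, 0.02], [0, 0, 0], -1], [[0.01, -0.04, 0], [0, 0, 0], -1], [[0.01, -0.04, 0], [0, 0, 0], -1], [[0.01, -0.04, 0], [0, 0, 0], -1], [[0.01, -0.04, 0], [0, 0, 0], -1], [[0.01, -0.04, 0], [0, 0, 0], -1], [[0.005, -0.03, 0], [0, 0, 0], -1], [[0, 0, 0], [0, 0, 0], -1], [[0, 0, 0], [0, 0, 0], -1]]'

```text
time_s: 7.98
ee_pos: [0.4773, -0.3912, 0.3298]
eef_rot: [-0.003, 0.998, 0.056, -0.0]
contact_force: [-0.4, 0.1, -0.6]
finger_gap: 0.499
```

```bash
python3 pic.py w6 wrist; python3 - <<'E'
from m import *
c=optics.calibration("scene"); k=1.56
for p in [(95,247),(50,215),(138,222),(140,185)]: print(p,unproj(c,np.array(p)/k,0).round(3),unproj(c,np.array(p)/k,0.1).round(3))
E
```

```text
k 1.56 t 7.975 j [ 0.17  0.65  0.66  1.95 -0.58  0.75  1.29] ee [ 0.4773 -0.3912  0.3298] [-2.700e-03  9.984e-01  5.620e-02 -2.000e-04] F [-0.4  0.1 -0.6] gap 0.499
(95, 247) [ 0.55 -0.64  0.  ] [ 0.628 -0.523  0.1  ]
(50, 215) [ 0.502 -0.816  0.   ] [ 0.586 -0.678  0.1  ]
(138, 222) [ 0.442 -0.613  0.   ] [ 0.534 -0.5    0.1  ]
(140, 185) [ 0.323 -0.707  0.   ] [ 0.428 -0.582  0.1  ]
```

View pics/w6.png

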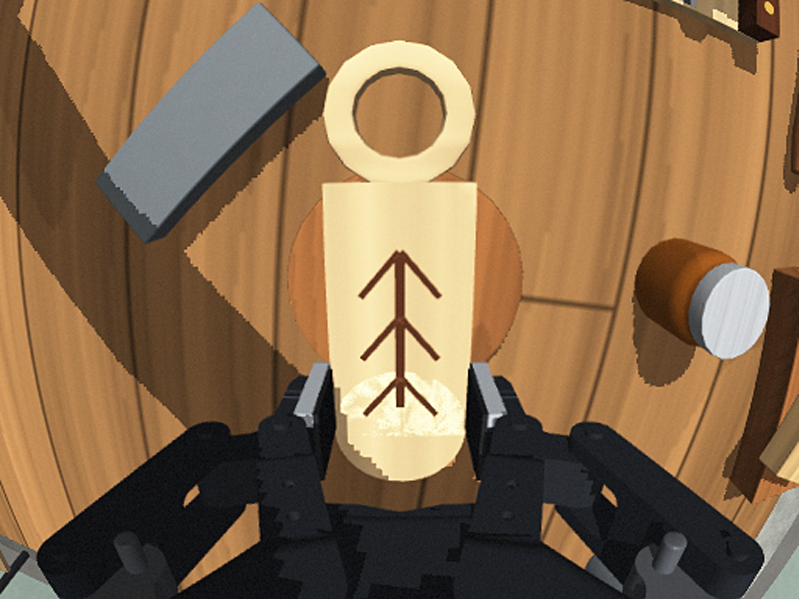

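step_arm --deltas '[[[0.005, -0.045, 0], [0, 0, 0], -1], [[0.005, -0.04, 0], [0, 0, 0], -1], [[0.003, -0.007, 0], [0, 0, 0], -1], [[0, 0, 0], [0, 0, 0], -1], [[0, 0, 0], [0, 0, 0], -1]]'

```text
time_s: 8.65
ee_pos: [0.4909, -0.4823, 0.3301]
eef_rot: [-0.003, 0.998, 0.057, 0.0]
contact_force: [-0.3, 0.3, -0.0]
finger_gap: 0.502
```

```bash
python3 pic.py w7 wrist
```

```text
k 1.56 t 8.65 j [ 0.3   0.72  0.65  1.78 -0.57  0.84  1.35] ee [ 0.4909 -0.4823  0.3301] [-2.800e-03  9.984e-01  5.690e-02  1.000e-04] F [-0.3  0.3 -0. ] gap 0.502
```

View pics/w7.png

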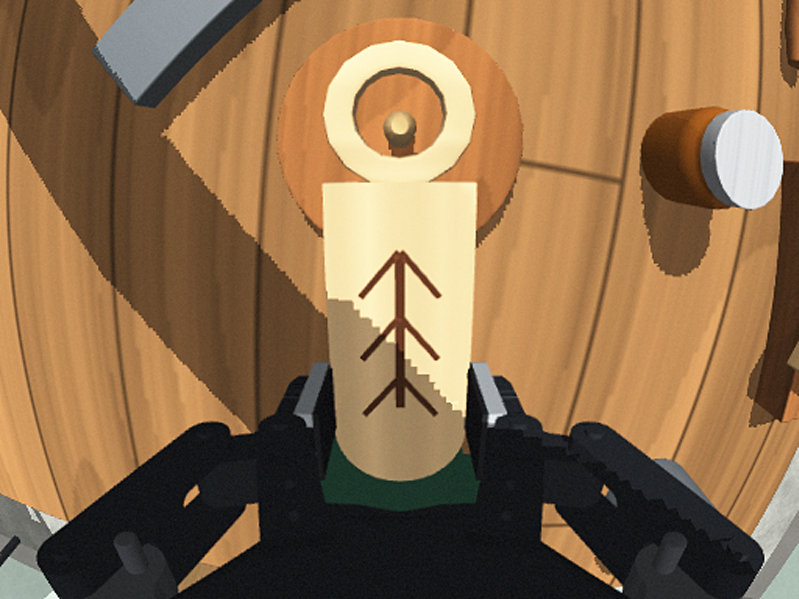

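```bash
python3 - <<'E'
from m import *
m=M("w7")
print("dowel",m.U((400,123),.084), "disc L/R",m.U((277,140),.022),m.U((523,140),.022),"disc top",m.U((400,17),.022))
for z in (.155,.158,.168): print("eye",z,m.U((399,112.5),z))
for z in (0,.05,.1): print("vise edge",m.U((380,458),z))
w=M("w5"); print("at grasp eye", w.U((398.5,112),.038),w.U((398.5,112),.028))
E
```

```text
dowel [ 0.48069265 -0.39066944  0.084     ] disc L/R [ 0.40747841 -0.40118452  0.022     ] [ 0.55449447 -0.38419307  0.022     ] disc top [ 0.4724066  -0.31852104  0.022     ]
eye 0.155 [ 0.48073784 -0.39418103  0.155     ]
eye 0.158 [ 0.48078283 -0.39453455  0.158     ]
eye 0.168 [ 0.48093279 -0.39571295  0.168     ]
vise edge [ 0.49249239 -0.62866299  0.        ]
vise edge [ 0.49089347 -0.59239036  0.05      ]
vise edge [ 0.48929455 -0.55611773  0.1       ]
at grasp eye [ 0.40653943 -0.0354525   0.038     ] [ 0.40638387 -0.03427975  0.028     ]
```

step_arm --deltas '[[[0, 0.003, -0.03], [0, 0, 0], -1], [[0, 0, -0.03], [0, 0, 0], -1], [[0, 0, 0], [0, 0, 0], -1], [[0, 0, 0], [0, 0, 0], -1]]'

```text
time_s: 9.2
ee_pos: [0.4907, -0.4809, 0.2713]
eef_rot: [-0.002, 0.998, 0.056, 0.0]
contact_force: [-0.1, -1.2, 0.7]
finger_gap: 0.5
```

```bash
python3 pic.py w8 wrist; python3 pic.py s8 side 260 240 440 384
```

```text
k 1.56 t 9.2 j [ 0.34  0.79  0.6   1.82 -0.63  0.74  1.39] ee [ 0.4907 -0.4809  0.2713] [-1.700e-03  9.984e-01  5.640e-02  4.000e-04] F [-0.1 -1.2  0.7] gap 0.5
k 4.166666666666667 t 9.25 j [ 0.34  0.79  0.6   1.82 -0.63  0.74  1.39] ee [ 0.4908 -0.4811  0.2717] [-1.400e-03  9.984e-01  5.630e-02  7.000e-04] F [ 0.2 -0.2 -0.8] gap 0.501
```

View pics/w8.png

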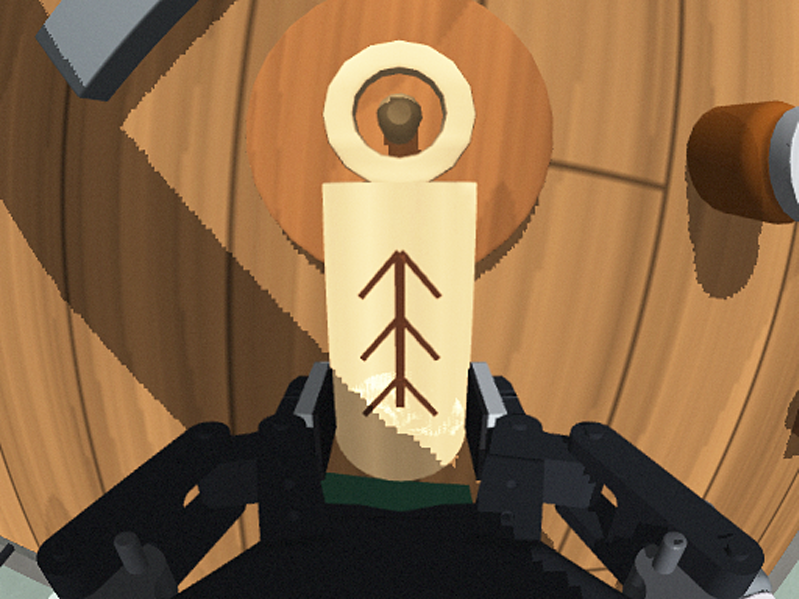

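View pics/s8.png

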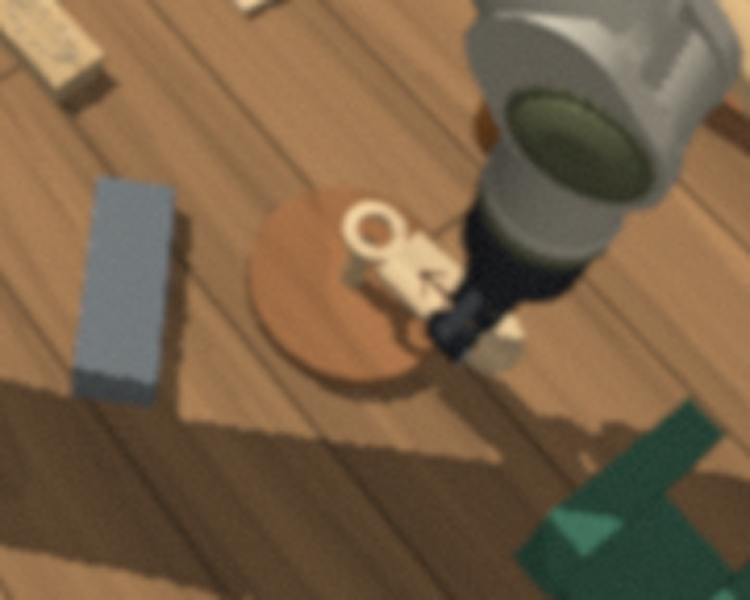

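step_arm --deltas '[[[0, 0, -0.022], [0, 0, 0], -1], [[0, 0, -0.022], [0, 0, 0], -1], [[0, 0, -0.018], [0, 0, 0], -1], [[0, 0, 0], [0, 0, 0], -1], [[0, 0, 0], [0, 0, 0], -1]]'

```text
time_s: 9.93
ee_pos: [0.4904, -0.4813, 0.2083]
eef_rot: [-0.002, 0.998, 0.056, 0.0]
contact_force: [0.2, -0.1, -0.0]
finger_gap: 0.502
```

```bash
python3 pic.py w9 wrist
```

```text
k 1.56 t 9.925 j [ 0.38  0.86  0.53  1.84 -0.69  0.64  1.44] ee [ 0.4904 -0.4813  0.2083] [-1.900e-03  9.984e-01  5.600e-02  1.000e-04] F [ 0.2 -0.1 -0. ] gap 0.502
```

View pics/w9.png

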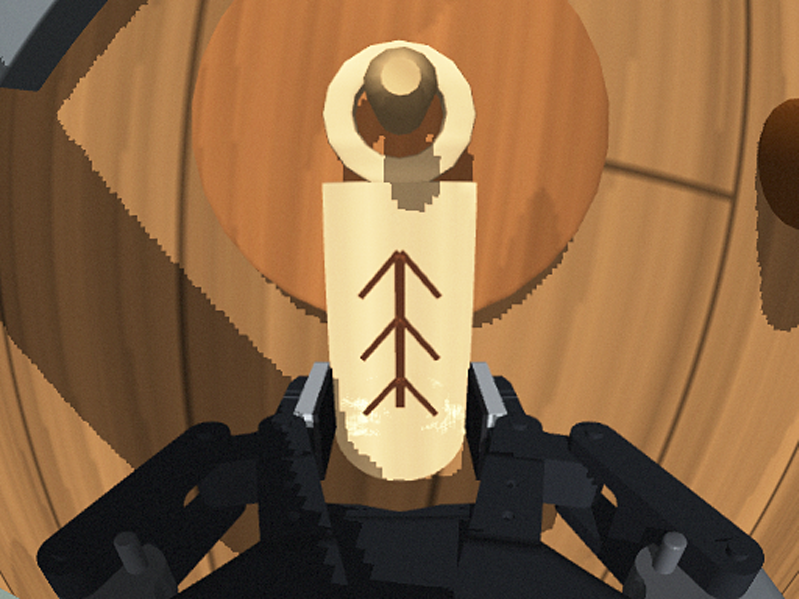

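step_arm --deltas '[[[0, 0, -0.008], [0, 0, 0], -1], [[0, 0, 0], [0, 0, 0], -1], [[0, 0, 0], [0, 0, 0], 0.4], [[0, 0, 0], [0, 0, 0], 0.6], [[0, 0, 0], [0, 0, 0], 1], [[0, 0, 0], [0, 0, 0], 1], [[0, 0, 0.04], [0, 0, 0], 1], [[0, 0, 0.05], [0, 0, 0], 1], [[0, 0, 0.05], [0, 0, 0], 1], [[0, 0, 0], [0, 0, 0], 1]]'

```text
time_s: 11.22
ee_pos: [0.4907, -0.4821, 0.3445]
eef_rot: [0.0, 0.998, 0.056, 0.002]
contact_force: [-0.8, 0.4, -0.2]
finger_gap: 1.003
```

```bash
python3 pic.py w10 wrist; python3 pic.py s10 side 260 240 440 384
```

```text
k 1.56 t 11.225 j [ 0.29  0.71  0.67  1.77 -0.57  0.86  1.34] ee [ 0.4907 -0.4821  0.3445] [4.000e-04 9.984e-01 5.610e-02 2.500e-03] F [-0.8  0.4 -0.2] gap 1.003
k 4.166666666666667 t 11.275 j [ 0.29  0.71  0.67  1.77 -0.57  0.86  1.34] ee [ 0.4907 -0.4812  0.3421] [-0.001   0.9984  0.0563  0.0015] F [ 0.5  0.9 -0.5] gap 0.997
```

View pics/w10.png

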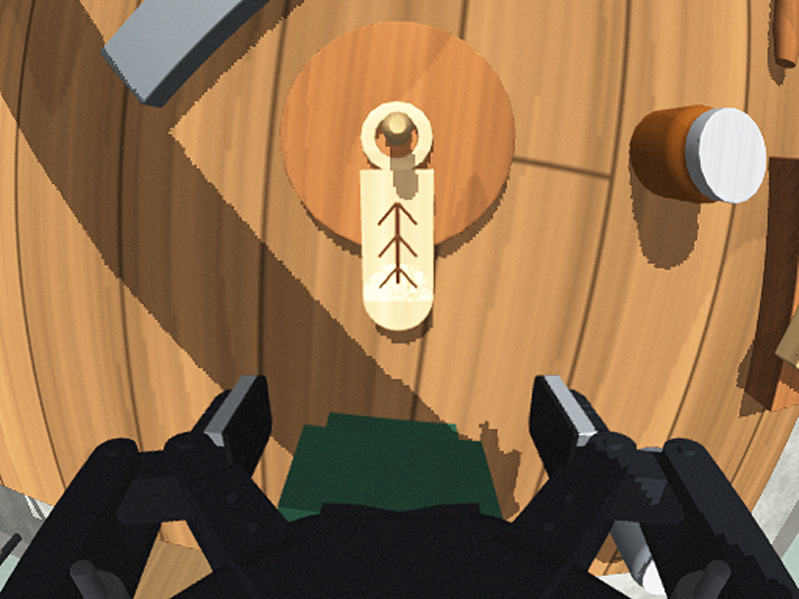

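View pics/s10.png

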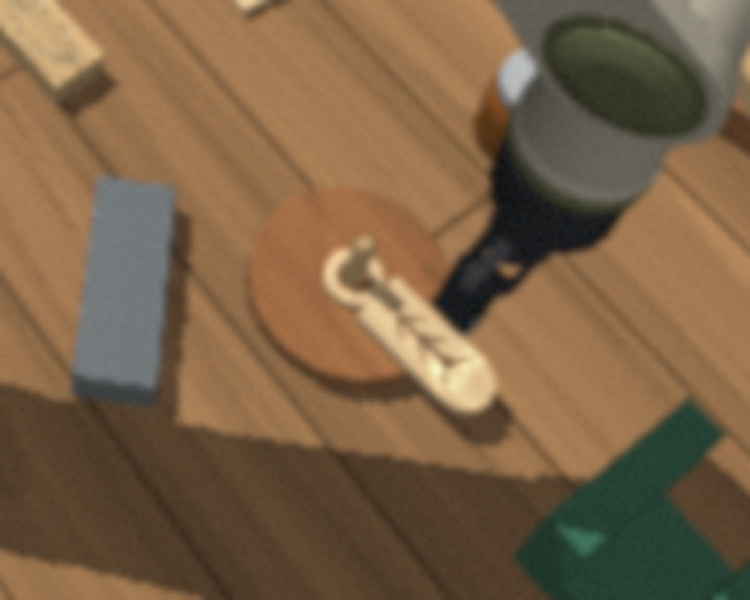

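step_arm --deltas '[[[0.01, 0.05, 0.02], [0, 0, -0.5], 1], [[0.015, 0.06, 0.02], [0, 0, -0.5], 1], [[0.015, 0.06, 0.02], [0, 0, -0.5], 1], [[0.015, 0.06, 0.02], [0, 0, -0.5], 1], [[0.015, 0.06, 0], [0, 0, 0], 1], [[0.015, 0.06, 0], [0, 0, 0], 1], [[0.015, 0.06, 0], [0, 0, 0], 1], [[0.015, 0.05, 0], [0, 0, 0], 1], [[0, 0, 0], [0, 0, 0], 1], [[0, 0, 0], [0, 0, 0], 1]]'

```text
time_s: 12.58
ee_pos: [0.6035, -0.0279, 0.4169]
eef_rot: [-0.002, 0.999, 0.039, -0.001]
contact_force: [-0.2, -0.2, 0.6]
finger_gap: 1.003
```

```bash
python3 pic.py w11 wrist
```

```text
k 1.56 t 12.575 j [-0.58  0.56  0.83  1.9  -0.52  0.91  0.58] ee [ 0.6035 -0.0279  0.4169] [-1.600e-03  9.992e-01  3.890e-02 -8.000e-04] F [-0.2 -0.2  0.6] gap 1.003
```

View pics/w11.png

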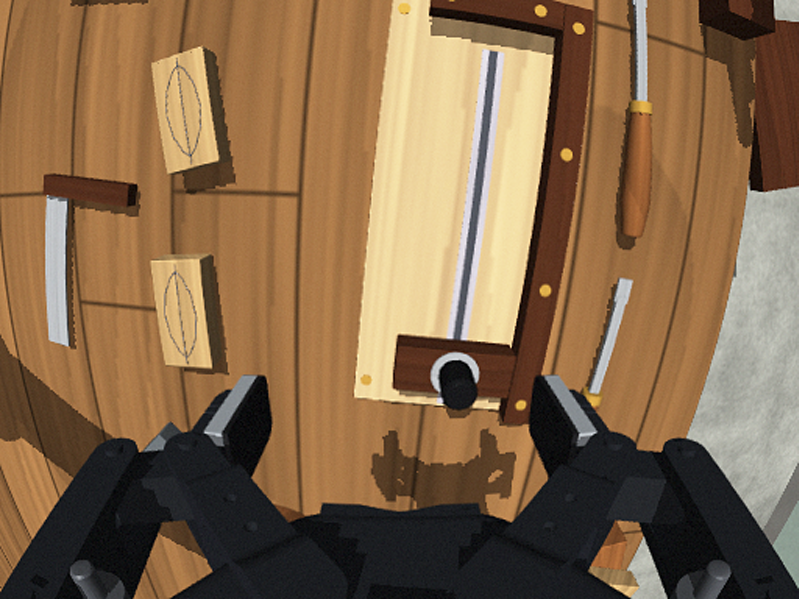

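```bash
python3 - <<'E'
import cv2
im=cv2.imread("pics/w11_raw.png")
cv2.imwrite("pics/c11a.png",cv2.resize(im[0:110,240:390],None,fx=5,fy=5,interpolation=cv2.INTER_CUBIC))
cv2.imwrite("pics/c11b.png",cv2.resize(im[160:280,220:360],None,fx=5,fy=5,interpolation=cv2.INTER_CUBIC))
E
```

```text
(no output)
```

View pics/c11a.png

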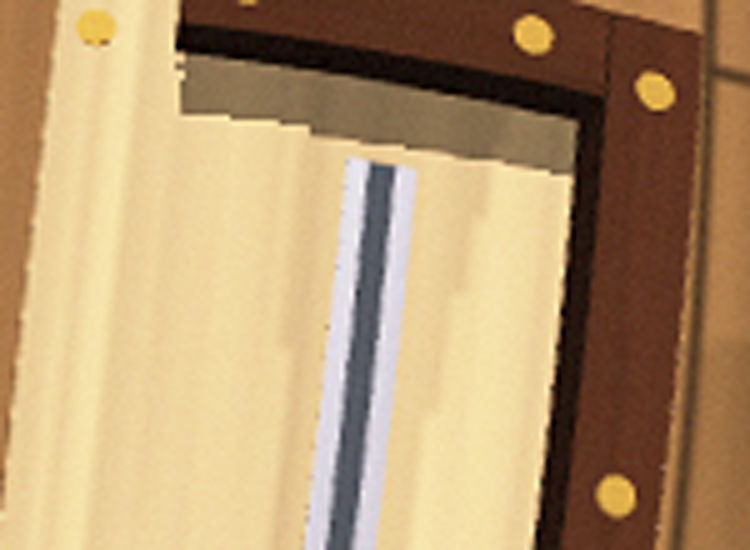

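View pics/c11b.png

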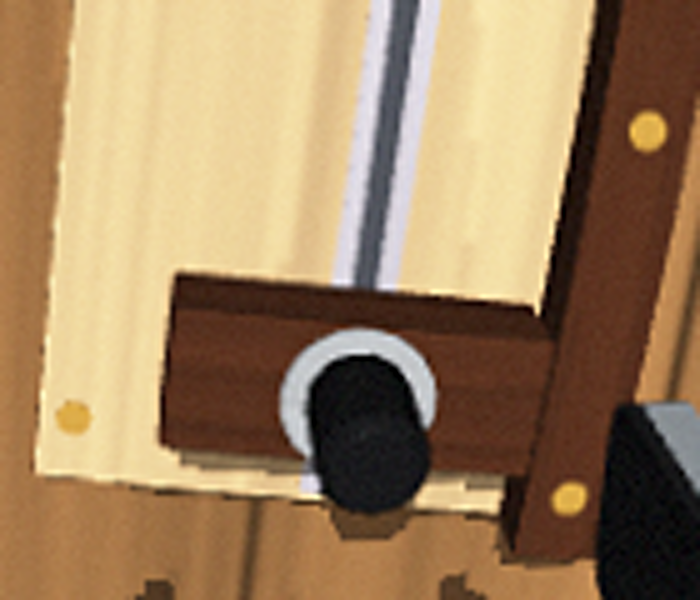

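```bash
python3 - <<'E'
from m import *
a=M("w11",o=(240,0),k=5); b=M("w11",o=(220,160),k=5); w=M("w11")
z=.012
ic=a.U((578,118),z); f1=a.U((535,550),z); s1=a.U((183,55),z); f2=b.U((540,308),z); bc=b.U((38,474),z)
be=a.U((5,480),z)
print("inner corner",ic,"top",a.U((605,97),.036)); 
ang=lambda p,q:np.degrees(np.arctan2(*(q-p)[[1,0]]))
print("fence yaw",ang(f2,ic)-90,ang(f1,ic)-90,"stop yaw",ang(s1,ic), "base corner",bc,"base edge yaw",ang(bc,be)-90)
print("stopface",b.U((175,272),z),b.U((535,308),z),"top",b.U((172,308),.042),b.U((548,338),.042)); print("knob top",b.U((372,462),.082), "knob base", b.U((360,395),.043))
for t,q in dict(b1=[(152,262),(213,255),(211,366),(165,368)],b2=[(151,63),(205,47),(220,160),(169,174)]).items():
    P=np.array([w.U(p,.028)[:2] for p in q]); print(t,P.mean(0).round(4),[round(float(np.linalg.norm(P[i]-P[(i+1)%4])),4) for i in range(4)],ang(P[2]+P[3],P[0]+P[1]))
E
```

```text
inner corner [0.71547633 0.16879588 0.012     ] top [0.71465512 0.16785725 0.036     ]
fence yaw -1.561787893266839 -1.2132305793133469 stop yaw -0.7499377053794192 base corner [ 0.57233473 -0.16315863  0.012     ] base edge yaw -1.2700600727902014
stopface [ 0.60656367 -0.09819486  0.012     ] [ 0.70667192 -0.10153555  0.012     ] top [ 0.60587686 -0.09651144  0.042     ] [ 0.70279907 -0.09797359  0.042     ]
knob top [ 0.65411303 -0.11539087  0.082     ] knob base [ 0.65567348 -0.11653217  0.043     ]
b1 [ 0.4172 -0.0915] [0.0611, 0.1021, 0.0498, 0.101] 89.27837417845107
b2 [0.4182 0.0845] [0.0517, 0.0972, 0.0485, 0.0997] 103.43359283260143
```

step_arm --deltas '[[[-0.016, 0.05, 0], [0, 0, 0], 1], [[-0.016, 0.06, 0], [0, 0, 0], 1], [[-0.016, 0.06, 0], [0, 0, 0], 1], [[-0.016, 0.06, 0], [0, 0, 0], 1], [[-0.016, 0.06, 0], [0, 0, 0], 1], [[0, 0, 0], [0, 0, 0], 1], [[0, 0, 0], [0, 0, 0], 1]]'

```text
time_s: 13.5
ee_pos: [0.5241, 0.2606, 0.4179]
eef_rot: [-0.002, 0.999, 0.038, 0.0]
contact_force: [-1.5, -0.6, 0.1]
finger_gap: 1.004
```

```bash
python3 pic.py w12 wrist
```

```text
k 1.56 t 13.5 j [-1.14  0.55  0.89  1.95 -0.55  0.9   0.11] ee [0.5241 0.2606 0.4179] [-1.600e-03  9.993e-01  3.800e-02  2.000e-04] F [-1.5 -0.6  0.1] gap 1.004
```

View pics/w12.png

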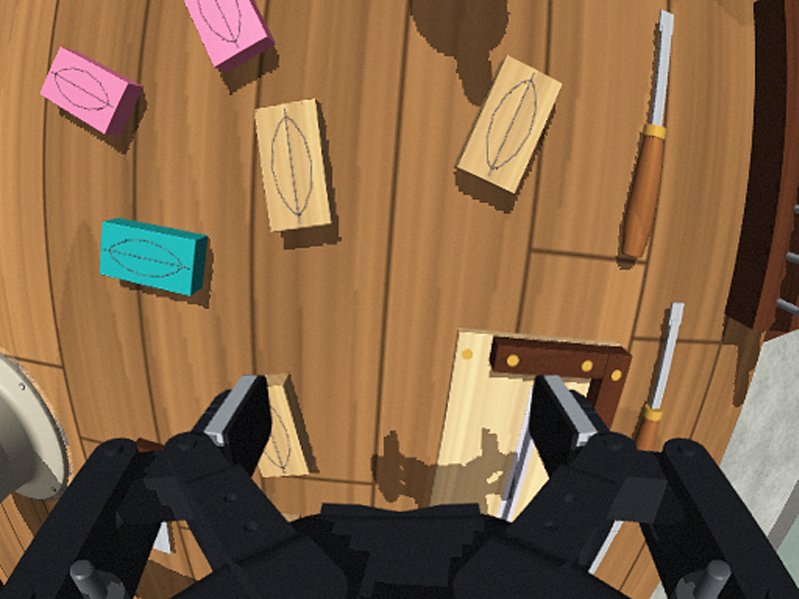

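```bash
cat > q.py <<'E'
from m import *
def blank(m,q,z=.028):
    P=np.array([m.U(p,z)[:2] for p in q]); d=P[0]+P[1]-P[2]-P[3]
    print("c",P.mean(0).round(4),"sides",[round(float(np.linalg.norm(P[i]-P[(i+1)%4])),4) for i in range(4)],"yaw",np.degrees(np.arctan2(d[1],d[0])).round(2))
E
python3 - <<'E'
from q import *
w=M("w12")
blank(w,[(508,55),(562,84),(516,193),(457,166)])
blank(w,[(255,107),(317,99),(331,223),(271,232)])
E
```

```text
c [0.6028 0.3746] sides [0.0487, 0.0978, 0.0513, 0.0991] yaw 71.4
c [0.4356 0.3283] sides [0.0501, 0.0983, 0.0496, 0.1015] yaw 100.17
```

```bash
python3 - <<'E'
from h import *
c=optics.calibration("scene"); k=1.56
for p in [(645,415),(705,405),(668,438)]: print(unproj(c,np.array(p)/k,0.0).round(3))
c=optics.calibration("side")
for p in [(311,190),(342,195),(328,213)]: print(unproj(c,np.array(p)/k,0.0).round(3))
optics.snapshot("side"); optics.snapshot("scene")
print(look_for("mallet","scene"),look_for("mallet","side"))
E
```

```text
[0.524 0.515 0.   ]
[0.462 0.607 0.   ]
[0.555 0.554 0.   ]
[0.538 0.629 0.   ]
[0.601 0.562 0.   ]
[0.53  0.518 0.   ]
[{'point': [257.0, 434.7], 'confidence': 0.57}] [{'point': [121.0, 206.5], 'confidence': 0.86}]
```

step_arm --deltas '[[[0.02, 0.03, -0.02], [0, 0, -8], 1], [[0.02, 0.03, -0.04], [0, 0, -8], 1], [[0.02, 0.03, -0.05], [0, 0, -7], 1], [[0.019, 0.024, -0.04], [0, 0, 0], 1], [[0, 0, 0], [0, 0, 0], 1], [[0, 0, 0], [0, 0, 0], 1]]'

```text
time_s: 14.5
ee_pos: [0.6033, 0.3746, 0.2687]
eef_rot: [-0.002, 0.987, -0.162, 0.001]
contact_force: [0.2, -0.9, 0.7]
finger_gap: 0.997
```

```bash
python3 pic.py w13 wrist
```

```text
k 1.56 t 14.5 j [-1.1   0.89  0.82  1.77 -0.84  0.87 -0.2 ] ee [0.6033 0.3746 0.2687] [-0.0016  0.9868 -0.162   0.001 ] F [ 0.2 -0.9  0.7] gap 0.997
```

View pics/w13.png

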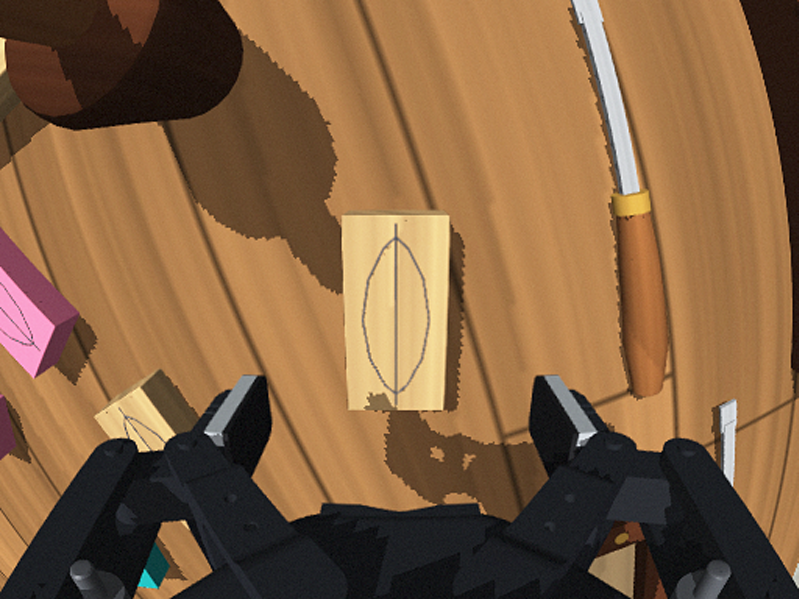

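```bash
python3 - <<'E'
from q import *
w=M("w13"); blank(w,[(342,216),(449,216),(447,410),(349,410)]); print(w.P(np.array([[.6033,.3746,.028]])))
E
```

```text
c [0.6029 0.3741] sides [0.0487, 0.0997, 0.0511, 0.0997] yaw 72.0
[[397.19811315 318.64991603]]
```

step_arm --deltas '[[[0, 0, -0.04], [0, 0, 0], 1], [[0, 0, -0.035], [0, 0, 0], 1], [[0, 0, -0.015], [0, 0, 0], 1], [[0, 0, 0], [0, 0, 0], 0.5], [[0, 0, 0], [0, 0, 0], 0], [[0, 0, 0], [0, 0, 0], -1], [[0, 0, 0], [0, 0, 0], -1], [[0, 0, 0], [0, 0, 0], -1]]' --force 60

```text
time_s: 15.55
ee_pos: [0.6036, 0.3761, 0.1801]
eef_rot: [-0.003, 0.987, -0.161, 0.002]
contact_force: [-1.3, -1.0, 6.4]
finger_gap: 0.569
```

step_arm --deltas '[[[0, 0, 0.04], [0, 0, 0], -1], [[0, 0, 0.04], [0, 0, 0], -1], [[0.008, -0.035, 0.01], [0, 0, -10.4], -1], [[0.008, -0.037, 0], [0, 0, -10.4], -1], [[0.008, -0.037, 0], [0, 0, -10.4], -1], [[0.008, -0.037, 0], [0, 0, -10.4], -1], [[0.009, -0.037, 0], [0, 0, -10.4], -1], [[0.009, -0.037, 0], [0, 0, -10.4], -1], [[0.009, -0.037, 0], [0, 0, -10.3], -1], [[0, 0, 0], [0, 0, 0], -1], [[0, 0, 0], [0, 0, 0], -1]]'

```text
time_s: 16.92
ee_pos: [0.6618, 0.1196, 0.2684]
eef_rot: [0.002, -0.7, 0.714, -0.001]
contact_force: [-0.2, 0.7, -0.5]
finger_gap: 0.572
```

```bash
python3 pic.py w14 wrist
```

```text
k 1.56 t 16.925 j [-0.82  0.94  1.01  1.87 -1.01  0.94 -0.92] ee [0.6618 0.1196 0.2684] [ 0.0017 -0.6999  0.7142 -0.0014] F [-0.2  0.7 -0.5] gap 0.572
```

View pics/w14.png

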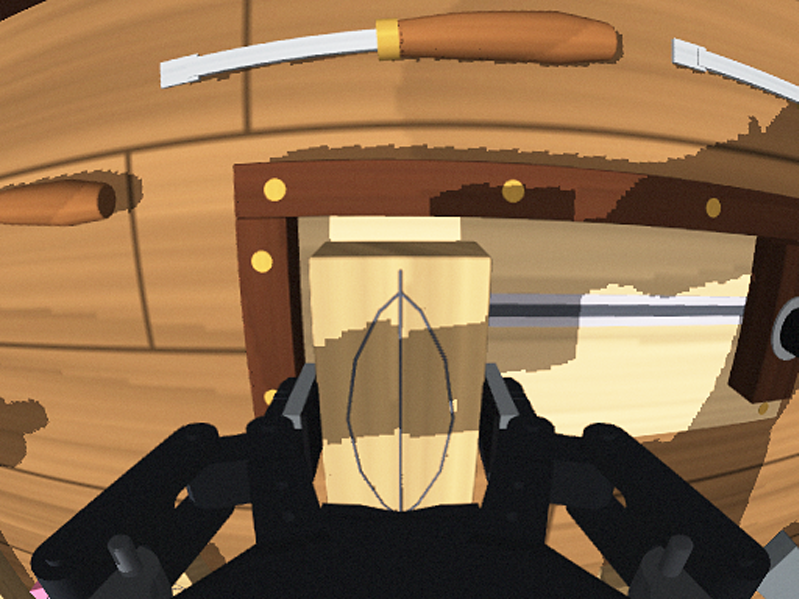

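step_arm --deltas '[[[0, 0, -0.03], [0, 0, 0], -1], [[0, 0, -0.025], [0, 0, 0], -1], [[0, 0, -0.015], [0, 0, 0], -1], [[0, 0, -0.005], [0, 0, 0], -1], [[0, 0, 0], [0, 0, 0], -1], [[0, 0, 0], [0, 0, 0], -1]]'

```text
time_s: 17.73
ee_pos: [0.662, 0.1194, 0.1936]
eef_rot: [0.002, -0.7, 0.715, -0.002]
contact_force: [-0.3, 0.0, -1.9]
finger_gap: 0.571
```

```bash
python3 pic.py w15 wrist
```

```text
k 1.56 t 17.725 j [-0.73  0.97  0.8   1.89 -1.03  0.76 -0.92] ee [0.662  0.1194 0.1936] [ 0.0015 -0.6996  0.7145 -0.002 ] F [-0.3  0.  -1.9] gap 0.571
```

View pics/w15.png

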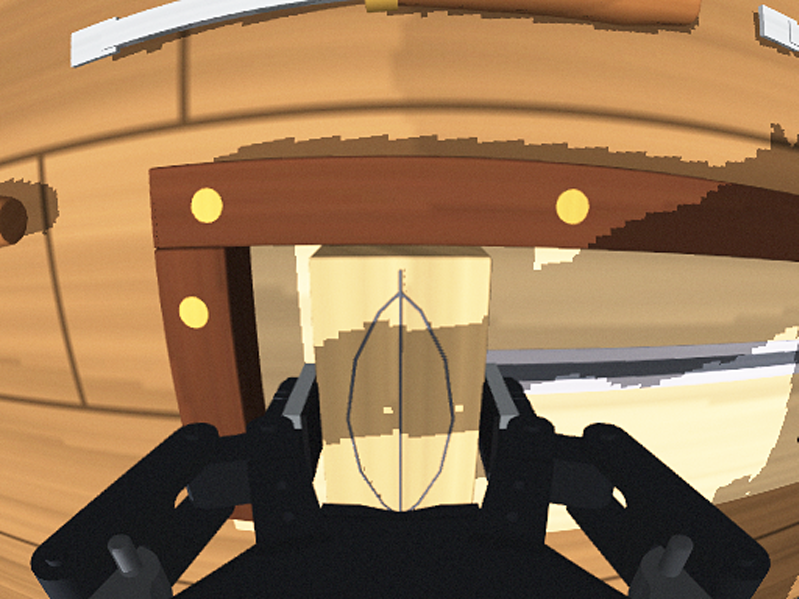

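step_arm --deltas '[[[0.003, 0, -0.001], [0, 0, 0], -1], [[0.002, 0, 0], [0, 0, 0], -1], [[0.001, 0, 0], [0, 0, 0], -1], [[0, 0, 0], [0, 0, 0], -1]]'

```text
time_s: 18.27
ee_pos: [0.6652, 0.119, 0.1921]
eef_rot: [-0.001, -0.699, 0.715, 0.002]
contact_force: [-15.2, 1.5, 12.1]
finger_gap: 0.571
```

```bash
python3 pic.py w16 wrist 150 120 400 240
```

```text
k 3.2 t 18.275 j [-0.72  0.97  0.8   1.88 -1.02  0.77 -0.92] ee [0.6652 0.119  0.1921] [-6.000e-04 -6.992e-01  7.149e-01  1.500e-03] F [-15.2   1.5  12.1] gap 0.571
```

View pics/w16.png

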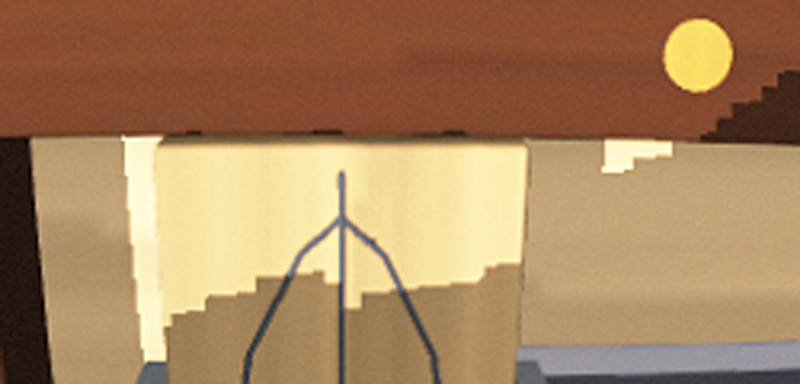

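step_arm --deltas '[[[-0.002, 0, 0.001], [0, 0, 0], 0], [[0, 0, 0], [0, 0, 0], 0.35], [[0, 0, 0], [0, 0, 0], 0.35], [[0, 0, 0.03], [0, 0, 0], 0.35], [[0, -0.02, 0.03], [0, 0, 0], -1], [[0, -0.036, 0], [0, 0, 0], -1], [[0, 0, 0], [0, 0, 0], -1], [[0, 0, 0], [0, 0, 0], -1], [[0, 0, -0.03], [0, 0, 0], -1], [[0, 0, -0.026], [0, 0, 0], -1], [[0, 0, 0], [0, 0, 0], -1]]'

```text
time_s: 19.7
ee_pos: [0.6653, 0.0644, 0.1951]
eef_rot: [0.0, -0.7, 0.714, -0.0]
contact_force: [0.0, -0.3, 1.5]
finger_gap: 0.0
```

```bash
python3 pic.py w17 wrist
```

```text
k 1.56 t 19.7 j [-0.63  0.95  0.76  1.9  -0.99  0.73 -0.86] ee [0.6653 0.0644 0.1951] [ 2.000e-04 -6.998e-01  7.143e-01 -3.000e-04] F [ 0.  -0.3  1.5] gap 0.0
```

View pics/w17.png

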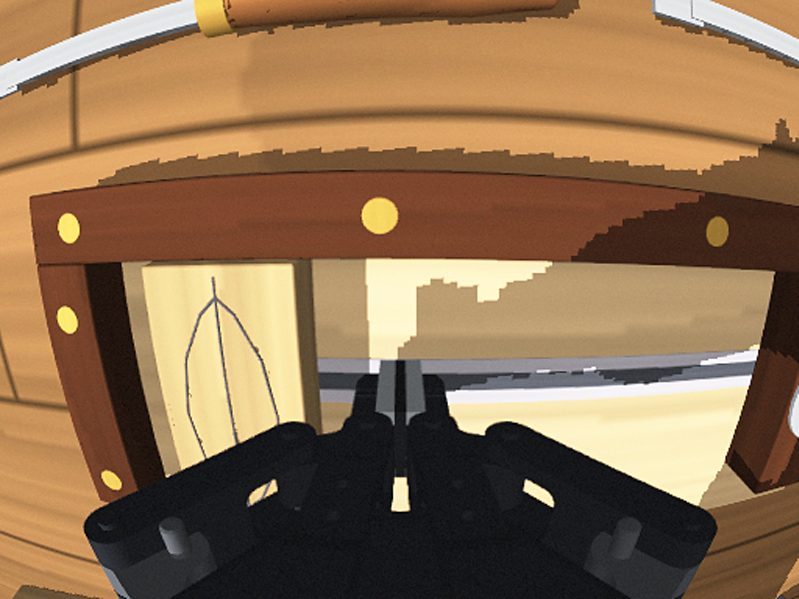

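step_arm --deltas '[[[0, 0.01, 0], [0, 0, 0], -1], [[0, 0.01, 0], [0, 0, 0], -1], [[0, 0.01, 0], [0, 0, 0], -1], [[0, 0.004, 0], [0, 0, 0], -1], [[0, 0, 0], [0, 0, 0], -1]]'

```text
time_s: 20.38
ee_pos: [0.6658, 0.0978, 0.197]
eef_rot: [0.001, -0.7, 0.714, -0.002]
contact_force: [-0.3, -0.2, -0.5]
finger_gap: 0.003
```

```bash
python3 pic.py w18 wrist 30 100 350 330
```

```text
k 2.5 t 20.375 j [-0.68  0.95  0.77  1.89 -0.99  0.74 -0.91] ee [0.6658 0.0978 0.197 ] [ 0.0013 -0.6997  0.7145 -0.0016] F [-0.3 -0.2 -0.5] gap 0.003
```

View pics/w18.png

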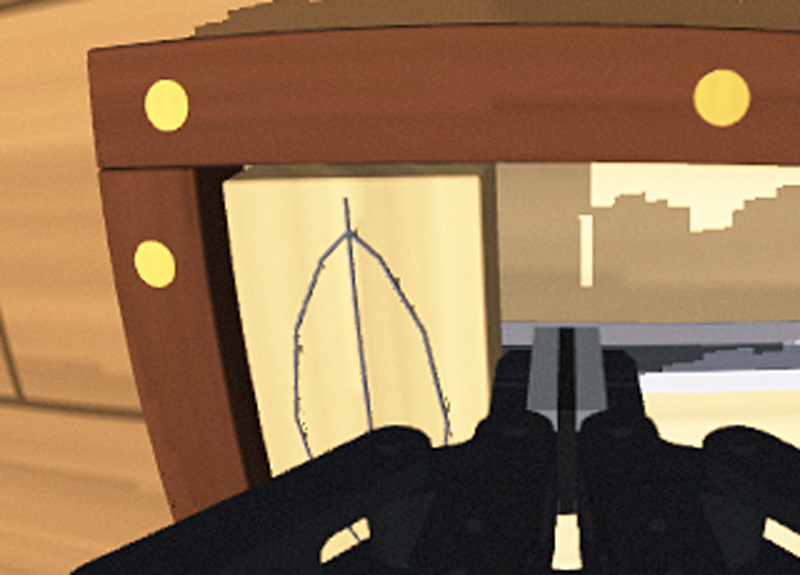

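step_arm --deltas '[[[0, 0.003, 0], [0, 0, 0], -1], [[0, 0, 0], [0, 0, 0], -1]]'

```text
time_s: 20.68
ee_pos: [0.6658, 0.1001, 0.1969]
eef_rot: [0.001, -0.699, 0.715, -0.002]
contact_force: [-0.4, 0.6, -0.3]
finger_gap: -0.002
```

step_arm --deltas '[[[0, 0.003, 0], [0, 0, 0], -1], [[0, 0, 0], [0, 0, 0], -1]]'

```text
time_s: 20.92
ee_pos: [0.6658, 0.1034, 0.1969]
eef_rot: [0.001, -0.699, 0.715, -0.002]
contact_force: [-0.3, 0.7, -0.2]
finger_gap: 0.002
```

step_arm --deltas '[[[0, 0.003, 0], [0, 0, 0], -1], [[0, 0, 0], [0, 0, 0], -1]]'

```text
time_s: 21.18
ee_pos: [0.6658, 0.1064, 0.1969]
eef_rot: [0.001, -0.699, 0.715, -0.002]
contact_force: [0.7, 0.3, 0.0]
finger_gap: 0.001
```

step_arm --deltas '[[[0, 0.003, 0], [0, 0, 0], -1], [[0, 0, 0], [0, 0, 0], -1]]'

```text
time_s: 21.42
ee_pos: [0.6657, 0.1076, 0.1971]
eef_rot: [0.0, -0.699, 0.715, -0.003]
contact_force: [-0.4, -5.6, -0.3]
finger_gap: 0.0
```

```bash
python3 pic.py w19 wrist 30 100 350 330
```

```text
k 2.5 t 21.425 j [-0.7   0.95  0.78  1.88 -0.99  0.75 -0.93] ee [0.6657 0.1076 0.1971] [ 4.000e-04 -6.988e-01  7.153e-01 -2.800e-03] F [-0.4 -5.6 -0.3] gap 0.0
```

View pics/w19.png

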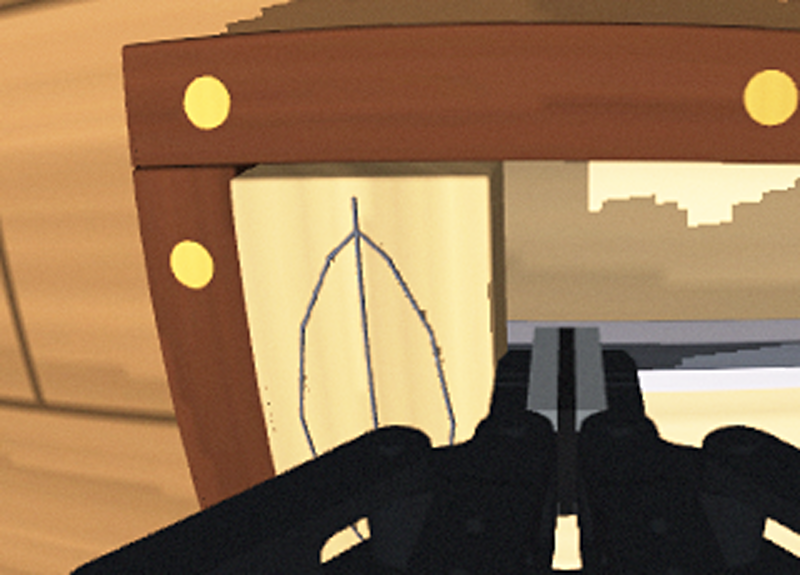

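step_arm --deltas '[[[0, -0.005, 0.03], [0, 0, 0], -1], [[0, 0, 0.045], [0, 0, 0], 0], [[-0.023, 0.022, 0.01], [0, 0, 10.15], 1], [[-0.023, 0.022, 0], [0, 0, 10.15], 1], [[-0.023, 0.022, 0], [0, 0, 10.15], 1], [[-0.023, 0.022, 0], [0, 0, 10.15], 1], [[-0.023, 0.022, 0], [0, 0, 10.15], 1], [[-0.023, 0.022, 0], [0, 0, 10.15], 1], [[-0.023, 0.022, 0], [0, 0, 10.15], 1], [[-0.023, 0.022, 0], [0, 0, 10.15], 1], [[-0.023, 0.022, 0], [0, 0, 10.15], 1], [[-0.023, 0.022, 0], [0, 0, 10.15], 1]]'

```text
time_s: 22.98
ee_pos: [0.435, 0.3249, 0.2822]
eef_rot: [-0.002, 0.996, 0.092, 0.0]
contact_force: [0.2, -0.1, 0.2]
finger_gap: 0.997
```

step_arm --deltas '[[[0, 0, 0], [0, 0, 0], 1]]'

```text
time_s: 23.1
ee_pos: [0.4342, 0.3259, 0.282]
eef_rot: [-0.003, 0.996, 0.092, -0.001]
contact_force: [-0.2, 0.7, -0.2]
finger_gap: 0.997
```

```bash
python3 pic.py w20 wrist
```

```text
k 1.56 t 23.1 j [-1.03  0.6   0.42  2.14 -0.51  0.5  -0.03] ee [0.4342 0.3259 0.282 ] [-2.700e-03  9.958e-01  9.180e-02 -5.000e-04] F [-0.2  0.7 -0.2] gap 0.997
```

View pics/w20.png

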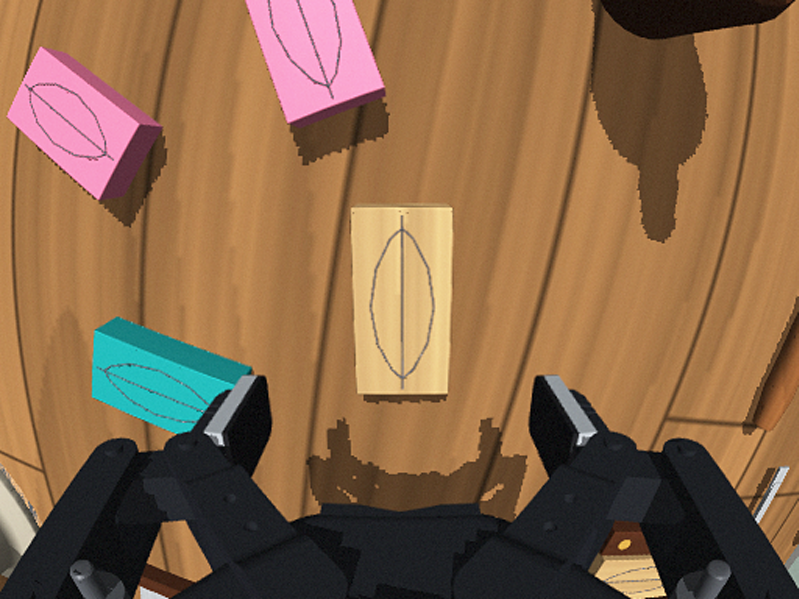

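```bash
python3 - <<'E'
from q import *
w=M("w20"); blank(w,[(351,208),(453,208),(448,394),(357,394)]); print("teal",w.U((250,370),.028),w.U((215,435),.028))
E
```

```text
c [0.4349 0.3282] sides [0.0493, 0.0997, 0.0495, 0.0996] yaw 100.83
teal [0.35932429 0.27675482 0.028     ] [0.33887165 0.22725903 0.028     ]
```

step_arm --deltas '[[[0.001, 0.002, -0.04], [0, 0, 0], 1], [[0, 0, -0.04], [0, 0, 0], 1], [[0, 0, -0.022], [0, 0, 0], 1], [[0, 0, 0], [0, 0, 0], 0.5], [[0, 0, 0], [0, 0, 0], 0], [[0, 0, 0], [0, 0, 0], -1], [[0, 0, 0], [0, 0, 0], -1], [[0, 0, 0], [0, 0, 0], -1]]' --force 60

```text
time_s: 24.15
ee_pos: [0.4371, 0.3263, 0.181]
eef_rot: [-0.003, 0.996, 0.089, 0.001]
contact_force: [0.2, -0.7, 7.8]
finger_gap: 0.571
```

step_arm --deltas '[[[0, 0, 0.04], [0, 0, 0], -1], [[0, 0, 0.045], [0, 0, 0], -1], [[0.022, -0.026, 0], [0, 0, -10.15], -1], [[0.022, -0.026, 0], [0, 0, -10.15], -1], [[0.022, -0.026, 0], [0, 0, -10.15], -1], [[0.022, -0.026, 0], [0, 0, -10.15], -1], [[0.022, -0.026, 0], [0, 0, -10.15], -1], [[0.022, -0.026, 0], [0, 0, -10.15], -1], [[0.022, -0.026, 0], [0, 0, -10.15], -1], [[0.022, -0.026, 0], [0, 0, -10.15], -1], [[0.022, -0.026, 0], [0, 0, -10.15], -1], [[0.022, -0.021, 0], [0, 0, -10.15], -1]]'

```text
time_s: 25.65
ee_pos: [0.6573, 0.0703, 0.2654]
eef_rot: [0.002, -0.697, 0.717, -0.002]
contact_force: [0.1, -0.5, -1.4]
finger_gap: 0.568
```

step_arm --deltas '[[[0, 0, 0], [0, 0, 0], -1], [[0, 0, 0], [0, 0, 0], -1]]'

```text
time_s: 25.9
ee_pos: [0.6563, 0.0718, 0.2648]
eef_rot: [0.001, -0.7, 0.714, -0.001]
contact_force: [0.8, 1.1, -0.2]
finger_gap: 0.571
```

```bash
python3 pic.py w21 wrist
```

```text
k 1.56 t 25.9 j [-0.7   0.87  0.87  1.9  -0.92  0.83 -0.92] ee [0.6563 0.0718 0.2648] [ 0.0012 -0.7002  0.714  -0.0011] F [ 0.8  1.1 -0.2] gap 0.571
```

View pics/w21.png

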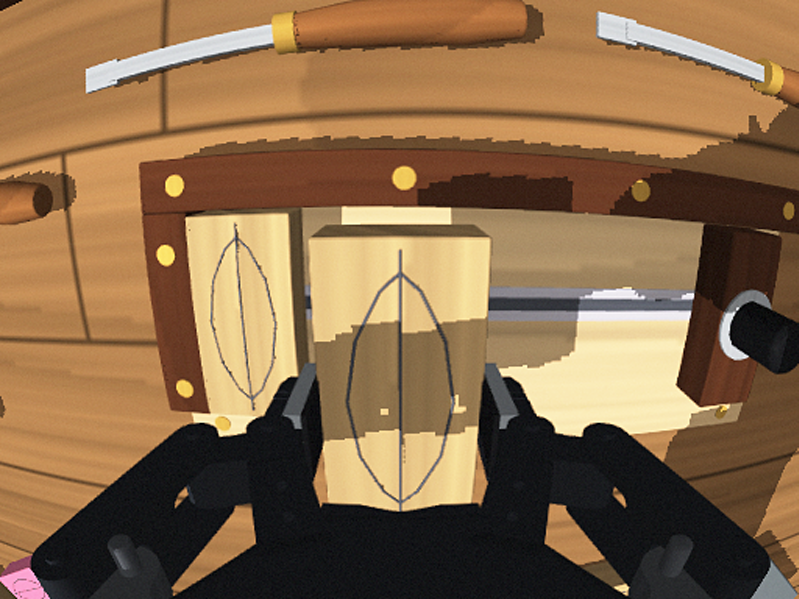

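step_arm --deltas '[[[0, -0.001, -0.03], [0, 0, 0], -1], [[0, 0, -0.025], [0, 0, 0], -1], [[0, 0, -0.015], [0, 0, 0], -1], [[0, 0, -0.001], [0, 0, 0], -1], [[0, 0, 0], [0, 0, 0], -1], [[0.003, 0, 0], [0, 0, 0], -1], [[0.003, 0, 0], [0, 0, 0], -1], [[0, 0, 0], [0, 0, 0], -1]]'

```text
time_s: 26.95
ee_pos: [0.659, 0.0701, 0.1933]
eef_rot: [-0.002, -0.699, 0.715, 0.003]
contact_force: [-17.2, 0.6, 5.1]
finger_gap: 0.57
```

```bash
python3 pic.py w22 wrist 60 100 400 340
```

```text
k 2.3529411764705883 t 26.95 j [-0.63  0.94  0.75  1.91 -0.99  0.72 -0.87] ee [0.659  0.0701 0.1933] [-0.0015 -0.699   0.7151  0.0025] F [-17.2   0.6   5.1] gap 0.57
```

View pics/w22.png

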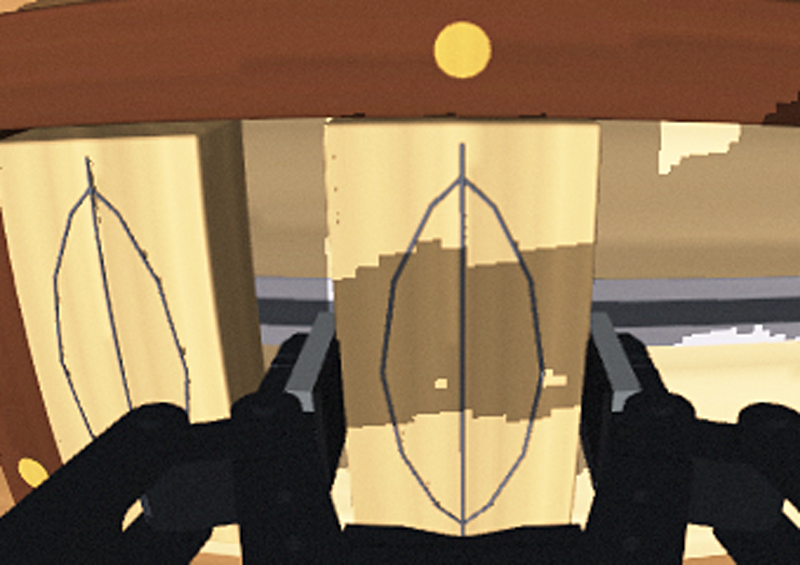

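step_arm --deltas '[[[0, 0, 0], [0, 0, 0], 0], [[0, 0, 0], [0, 0, 0], 0.35], [[0, 0, 0], [0, 0, 0], 0.35], [[0, 0, 0.03], [0, 0, 0], 0.35], [[0.002, -0.02, 0.03], [0, 0, 0], -1], [[0, -0.03, 0], [0, 0, 0], -1], [[0, 0, 0], [0, 0, 0], -1], [[0, 0, 0], [0, 0, 0], -1], [[0, 0, -0.03], [0, 0, 0], -1], [[0, 0, -0.026], [0, 0, 0], -1], [[0, 0, 0], [0, 0, 0], -1], [[0, 0.01, 0], [0, 0, 0], -1]]'

```text
time_s: 28.5
ee_pos: [0.6651, 0.0299, 0.1987]
eef_rot: [0.001, -0.699, 0.715, -0.002]
contact_force: [-0.7, 0.3, 0.9]
finger_gap: -0.001
```

step_arm --deltas '[[[0, 0.01, 0], [0, 0, 0], -1], [[0, 0.01, 0], [0, 0, 0], -1], [[0, 0.005, 0], [0, 0, 0], -1], [[0, 0.002, 0], [0, 0, 0], -1], [[0, 0, 0], [0, 0, 0], -1]]'

```text
time_s: 29.12
ee_pos: [0.6648, 0.0568, 0.1982]
eef_rot: [0.001, -0.699, 0.715, -0.002]
contact_force: [-0.5, -2.6, 1.4]
finger_gap: -0.001
```

step_arm --deltas '[[[0, 0.0015, 0], [0, 0, 0], -1], [[0, 0, 0], [0, 0, 0], -1]]'

```text
time_s: 29.38
ee_pos: [0.6646, 0.0573, 0.1981]
eef_rot: [0.001, -0.699, 0.715, -0.002]
contact_force: [-1.0, -5.0, 3.3]
finger_gap: -0.002
```

```bash
python3 pic.py w23 wrist
```

```text
k 1.56 t 29.375 j [-0.61  0.93  0.74  1.9  -0.97  0.72 -0.87] ee [0.6646 0.0573 0.1981] [ 7.000e-04 -6.988e-01  7.153e-01 -2.300e-03] F [-1.  -5.   3.3] gap -0.002
```

View pics/w23.png

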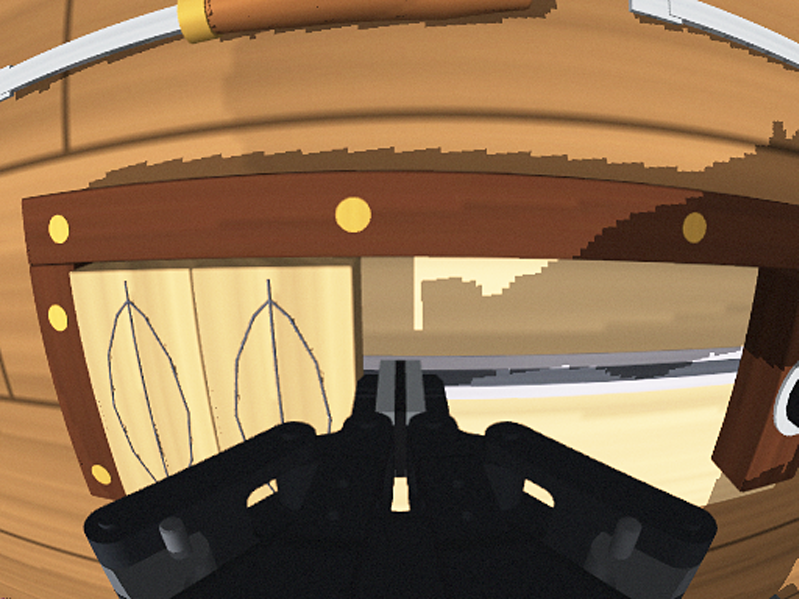

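step_arm --deltas '[[[0, -0.005, 0.04], [0, 0, 0], -1], [[-0.01, 0, 0.045], [0, 0, 0], 0], [[-0.023, 0.003, 0], [0, 0, 10.4], 1], [[-0.023, 0.003, 0], [0, 0, 10.4], 1], [[-0.023, 0.003, 0], [0, 0, 10.4], 1], [[-0.023, 0.003, 0], [0, 0, 10.4], 1], [[-0.023, 0.003, 0], [0, 0, 10.4], 1], [[-0.023, 0.003, 0], [0, 0, 10.4], 1], [[-0.023, 0.003, 0], [0, 0, 10.4], 1], [[-0.023, 0.003, 0], [0, 0, 10.4], 1], [[-0.023, 0.003, 0], [0, 0, 10.4], 1], [[-0.022, 0.006, 0], [0, 0, 10.4], 1]]'

```text
time_s: 30.92
ee_pos: [0.425, 0.0868, 0.2832]
eef_rot: [-0.002, 0.994, 0.114, 0.0]
contact_force: [0.2, 0.6, -0.2]
finger_gap: 0.998
```

step_arm --deltas '[[[0, 0, 0], [0, 0, 0], 1], [[0, 0, 0], [0, 0, 0], 1]]'

```text
time_s: 31.18
ee_pos: [0.4267, 0.0867, 0.2831]
eef_rot: [-0.002, 0.994, 0.109, 0.001]
contact_force: [-0.6, -0.4, -0.0]
finger_gap: 1.002
```

```bash
python3 pic.py w24 wrist
```

```text
k 1.56 t 31.175 j [-0.53  0.5   0.29  2.37 -0.45  0.32  0.37] ee [0.4267 0.0867 0.2831] [-2.200e-03  9.940e-01  1.094e-01  6.000e-04] F [-0.6 -0.4 -0. ] gap 1.002
```

View pics/w24.png

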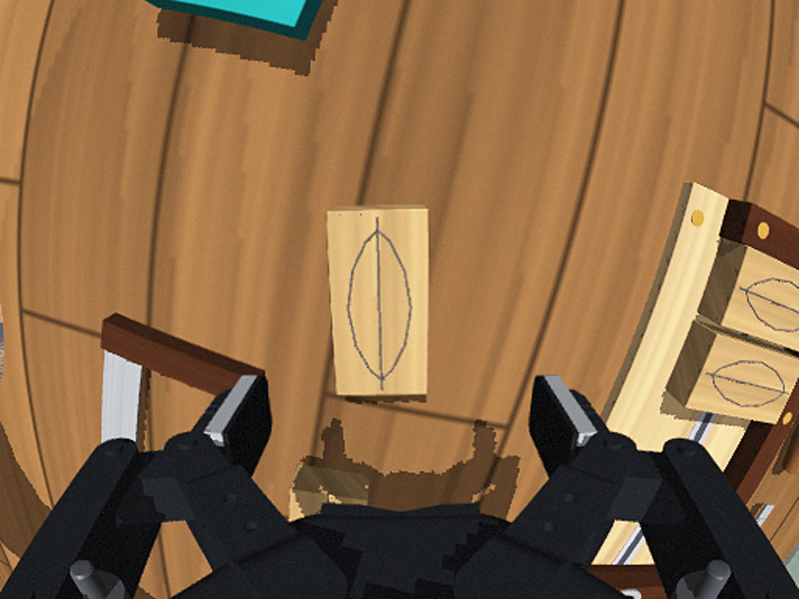

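```bash
python3 - <<'E'
from q import *
w=M("w24"); blank(w,[(327,211),(428,210),(427,395),(337,395)]); print("sq",w.U((265,370),.02),w.U((268,395),.0),w.U((105,315),.02), w.U((100,340),.0))
E
```

```text
c [0.4169 0.085 ] sides [0.0491, 0.0996, 0.0494, 0.0997] yaw 103.24
sq [0.3607823  0.03211731 0.02      ] [0.36021564 0.00430176 0.        ] [0.25209894 0.04051989 0.02      ] [0.23371786 0.01091667 0.        ]
```

step_arm --deltas '[[[-0.003, 0, -0.03], [-0.5, 2.5, 0.7], 1], [[0, 0, -0.035], [0, 0, 0], 1], [[0, 0, -0.025], [0, 0, 0], 1], [[0, 0, -0.012], [0, 0, 0], 1], [[0, 0, 0], [0, 0, 0], 1], [[0, 0, 0], [0, 0, 0], 1]]'

```text
time_s: 31.98
ee_pos: [0.4236, 0.0867, 0.1818]
eef_rot: [0.0, 0.993, 0.117, -0.022]
contact_force: [-0.6, -0.8, 0.1]
finger_gap: 0.999
```

```bash
python3 pic.py w25 wrist
```

```text
k 1.56 t 31.975 j [-0.4   0.71  0.11  2.4  -0.81  0.11  0.72] ee [0.4236 0.0867 0.1818] [ 1.000e-04  9.929e-01  1.166e-01 -2.230e-02] F [-0.6 -0.8  0.1] gap 0.999
```

View pics/w25.png

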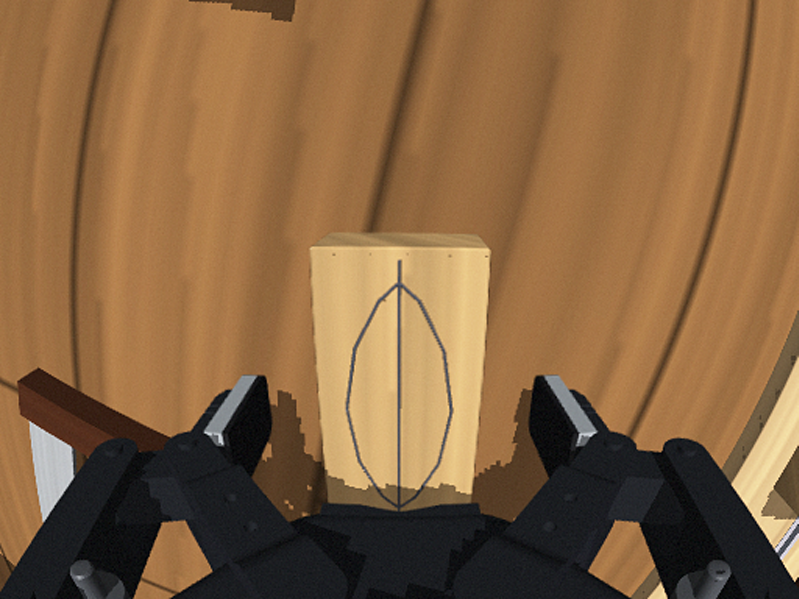

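step_arm --deltas '[[[0, 0, 0], [0, 0, 0], 0.5], [[0, 0, 0], [0, 0, 0], 0], [[0, 0, 0], [0, 0, 0], -1], [[0, 0, 0], [0, 0, 0], -1], [[0, 0, 0], [0, 0, 0], -1]]' --force 60

```text
time_s: 32.65
ee_pos: [0.4232, 0.0867, 0.1824]
eef_rot: [-0.0, 0.993, 0.117, -0.022]
contact_force: [-0.2, -0.5, 12.2]
finger_gap: 0.577
```

```bash
python3 pic.py w26 wrist
```

```text
k 1.56 t 32.65 j [-0.4   0.71  0.11  2.4  -0.82  0.11  0.73] ee [0.4232 0.0867 0.1824] [-4.000e-04  9.929e-01  1.169e-01 -2.190e-02] F [-0.2 -0.5 12.2] gap 0.577
```

View pics/w26.png

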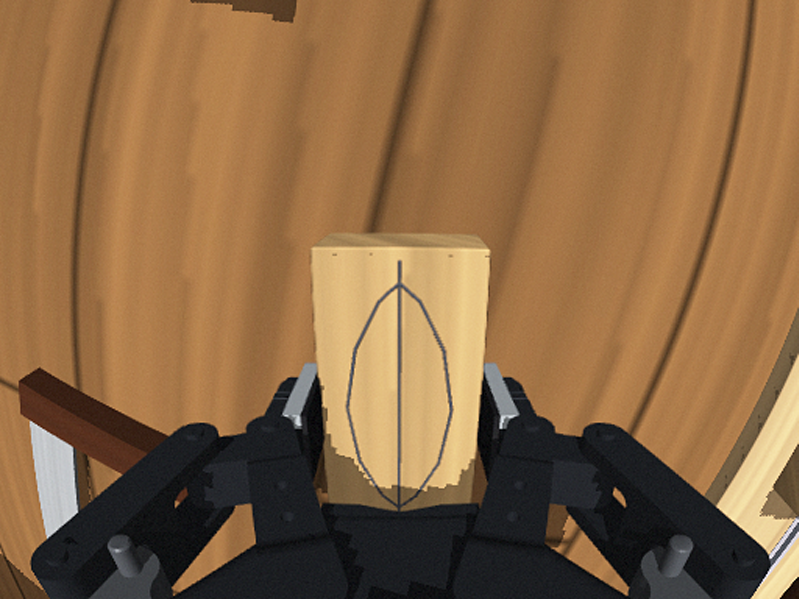

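step_arm --deltas '[[[0, 0, 0.04], [0, 0, 0], -1], [[0, 0, 0.045], [0.5, -2.5, 0], -1], [[0.0235, -0.0066, 0], [0, 0, -10.45], -1], [[0.0235, -0.0066, 0], [0, 0, -10.45], -1], [[0.0235, -0.0066, 0], [0, 0, -10.45], -1], [[0.0235, -0.0066, 0], [0, 0, -10.45], -1], [[0.0235, -0.0066, 0], [0, 0, -10.45], -1], [[0.0235, -0.0066, 0], [0, 0, -10.45], -1], [[0.0235, -0.0066, 0], [0, 0, -10.45], -1], [[0.0235, -0.0066, 0], [0, 0, -10.45], -1], [[0.0235, -0.0066, 0], [0, 0, -10.45], -1], [[0.0235, -0.0066, 0], [0, 0, -10.45], -1]]'

```text
time_s: 34.2
ee_pos: [0.6586, 0.0208, 0.2664]
eef_rot: [0.001, -0.698, 0.716, -0.001]
contact_force: [-0.2, -0.8, -1.2]
finger_gap: 0.564
```

step_arm --deltas '[[[0, 0, 0], [0, 0, 0], -1], [[0, 0, 0], [0, 0, 0], -1]]'

```text
time_s: 34.45
ee_pos: [0.6574, 0.0208, 0.2663]
eef_rot: [0.001, -0.701, 0.713, -0.001]
contact_force: [-0.5, 0.2, -1.8]
finger_gap: 0.573
```

```bash
python3 pic.py w27 wrist
```

```text
k 1.56 t 34.45 j [-0.67  0.92  0.97  1.9  -0.99  0.9  -0.77] ee [0.6574 0.0208 0.2663] [ 0.001  -0.7013  0.7128 -0.0008] F [-0.5  0.2 -1.8] gap 0.573
```

View pics/w27.png

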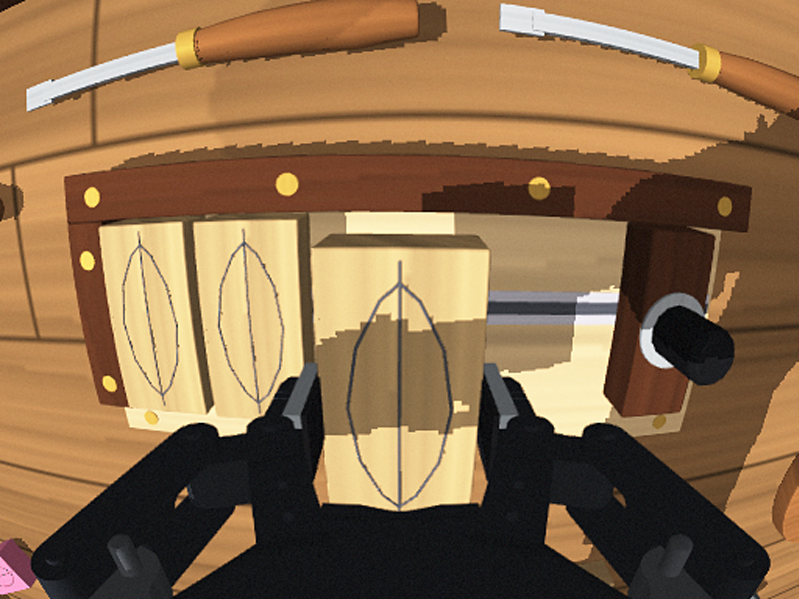

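step_arm --deltas '[[[0, 0, -0.03], [0, 0, -0.4], -1], [[0, 0, -0.025], [0, 0, 0], -1], [[0, 0, -0.015], [0, 0, 0], -1], [[0, 0, -0.001], [0, 0, 0], -1], [[0.003, 0, 0], [0, 0, 0], -1], [[0.003, 0, 0], [0, 0, 0], -1], [[0.001, 0, 0], [0, 0, 0], -1], [[0, 0, 0], [0, 0, 0], -1]]'

```text
time_s: 35.5
ee_pos: [0.6611, 0.0206, 0.1956]
eef_rot: [-0.001, -0.698, 0.716, 0.003]
contact_force: [-18.9, 0.1, 7.8]
finger_gap: 0.566
```

```bash
python3 pic.py w28 wrist
```

```text
k 1.56 t 35.5 j [-0.58  0.95  0.78  1.91 -1.01  0.75 -0.78] ee [0.6611 0.0206 0.1956] [-0.0013 -0.6981  0.716   0.0028] F [-18.9   0.1   7.8] gap 0.566
```

View pics/w28.png

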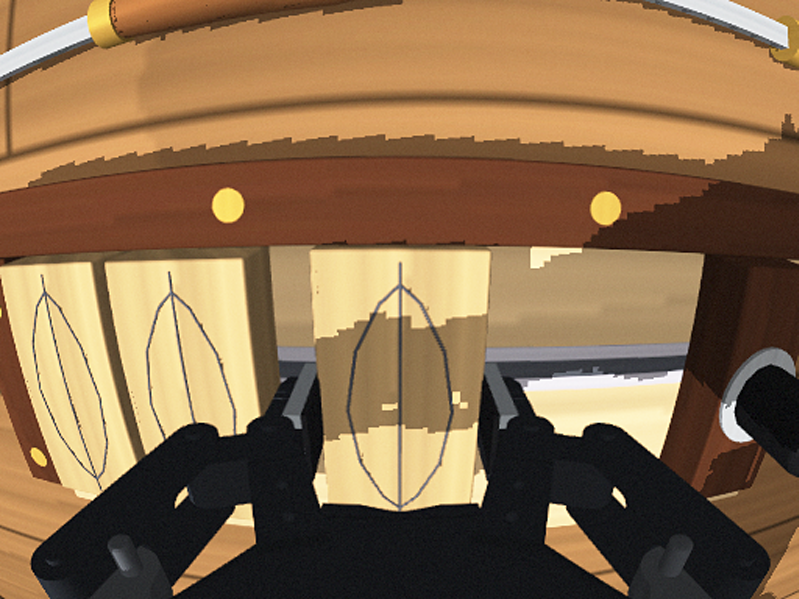

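step_arm --deltas '[[[0, 0, 0], [0, 0, 0], 0], [[0, 0, 0], [0, 0, 0], 0.35], [[0, 0, 0], [0, 0, 0], 0.35], [[0, 0, 0.03], [0, 0, 0], 0.35], [[0.001, -0.02, 0.03], [0, 0, 0], -1], [[0, -0.03, 0], [0, 0, 0], -1], [[0, 0, 0], [0, 0, 0], -1], [[0, 0, 0], [0, 0, 0], -1], [[0, 0, -0.03], [0, 0, 0], -1], [[0, 0, -0.028], [0, 0, 0], -1], [[0, 0, 0], [0, 0, 0], -1], [[0, 0.01, 0], [0, 0, 0], -1]]'

```text
time_s: 37.05
ee_pos: [0.6665, -0.0195, 0.1985]
eef_rot: [0.001, -0.698, 0.716, -0.002]
contact_force: [0.8, -0.1, 0.4]
finger_gap: -0.002
```

step_arm --deltas '[[[0, 0.01, 0], [0, 0, 0], -1], [[0, 0.01, 0], [0, 0, 0], -1], [[0, 0.005, 0], [0, 0, 0], -1], [[0, 0.002, 0], [0, 0, 0], -1], [[0, 0.001, 0], [0, 0, 0], -1], [[0, 0, 0], [0, 0, 0], -1]]'

```text
time_s: 37.8
ee_pos: [0.6661, 0.0071, 0.1981]
eef_rot: [0.001, -0.697, 0.717, -0.003]
contact_force: [0.6, -5.4, 2.2]
finger_gap: -0.002
```

```bash
python3 pic.py w29 wrist
```

```text
k 1.56 t 37.8 j [-0.54  0.94  0.76  1.9  -0.99  0.73 -0.78] ee [0.6661 0.0071 0.1981] [ 0.0008 -0.6975  0.7166 -0.0027] F [ 0.6 -5.4  2.2] gap -0.002
```

View pics/w29.png

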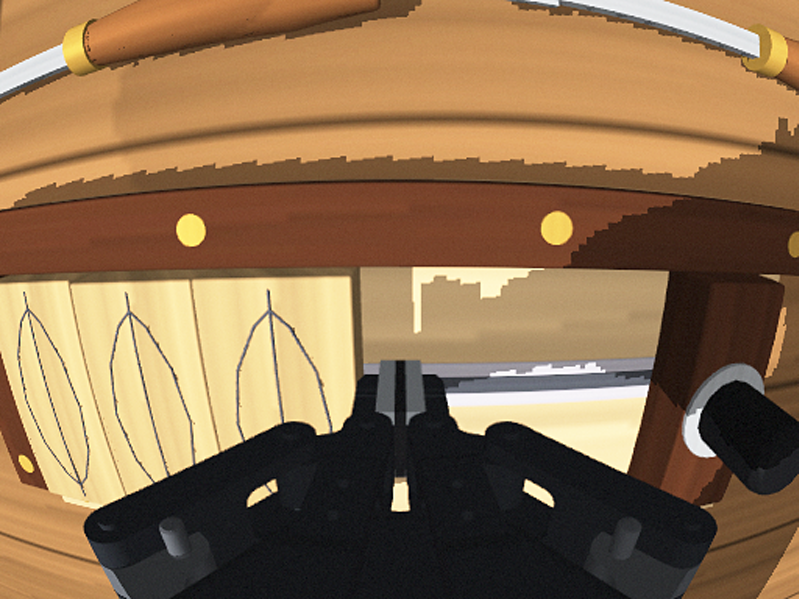

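step_arm --deltas '[[[0, -0.006, 0], [0, 0, 0], -1], [[-0.01, 0, 0.04], [0, 0, 0], -1], [[-0.013, 0, 0.045], [0, 0, 5], 0], [[-0.0245, -0.01, 0], [0, 0, 10.05], 1], [[-0.0245, -0.01, 0], [0, 0, 10.05], 1], [[-0.0245, -0.01, 0], [0, 0, 10.05], 1], [[-0.0245, -0.01, 0], [0, 0, 10.05], 1], [[-0.0245, -0.01, 0], [0, 0, 10.05], 1], [[-0.0245, -0.01, 0], [0, 0, 10.05], 1], [[-0.0245, -0.01, 0], [0, 0, 10.05], 1], [[-0.0245, -0.01, 0], [0, 0, 10.05], 1], [[-0.0245, -0.013, 0], [0, 0, 10.05], 1]]'

```text
time_s: 39.35
ee_pos: [0.422, -0.0903, 0.2828]
eef_rot: [-0.002, 0.999, 0.038, 0.0]
contact_force: [1.1, -0.6, -0.0]
finger_gap: 1.0
```

step_arm --deltas '[[[0, 0, 0], [0, 0, 0], 1], [[0, 0, 0], [0, 0, 0], 1]]'

```text
time_s: 39.6
ee_pos: [0.4234, -0.0903, 0.2828]
eef_rot: [-0.002, 0.999, 0.034, 0.0]
contact_force: [-0.6, 0.6, 0.1]
finger_gap: 1.002
```

```bash
python3 pic.py w30 wrist
```

```text
k 1.56 t 39.6 j [-0.13  0.5   0.3   2.37 -0.48  0.32  0.66] ee [ 0.4234 -0.0903  0.2828] [-2.100e-03  9.994e-01  3.370e-02  4.000e-04] F [-0.6  0.6  0.1] gap 1.002
```

View pics/w30.png

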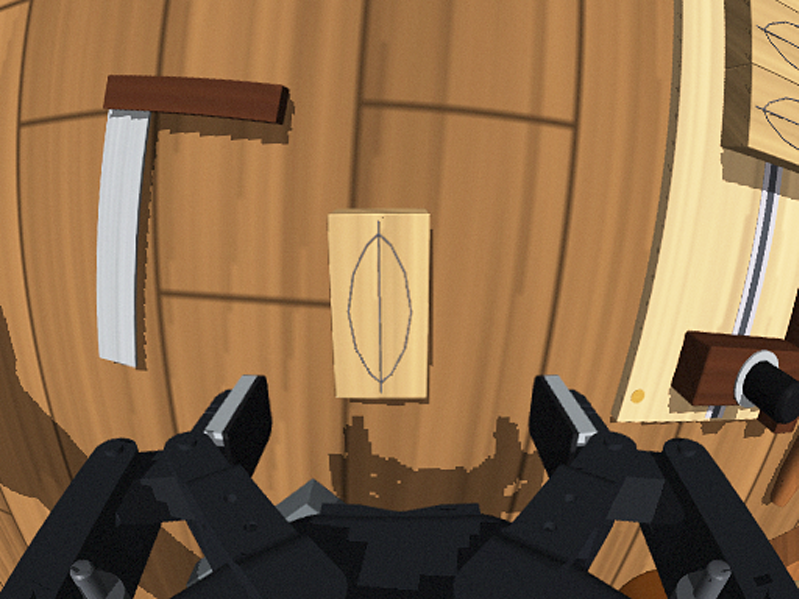

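```bash
python3 - <<'E'
from q import *
w=M("w30"); blank(w,[(328,214),(431,213),(428,398),(337,398)])
E
```

```text
c [ 0.4142 -0.0919] sides [0.0501, 0.0999, 0.05, 0.0999] yaw 94.14
```

step_arm --deltas '[[[-0.001, -0.003, -0.03], [0.6, 2.9, 0.3], 1], [[0, 0, -0.035], [0, 0, 0], 1], [[0, 0, -0.025], [0, 0, 0], 1], [[0, 0, -0.011], [0, 0, 0], 1], [[0, 0, 0], [0, 0, 0], 1], [[0, 0, 0], [0, 0, 0], 0.5], [[0, 0, 0], [0, 0, 0], 0], [[0, 0, 0], [0, 0, 0], -1], [[0, 0, 0], [0, 0, 0], -1], [[0, 0, 0], [0, 0, 0], -1]]'

```text
time_s: 40.9
ee_pos: [0.4219, -0.0932, 0.1826]
eef_rot: [-0.008, 0.999, 0.037, -0.024]
contact_force: [-0.1, 0.7, 9.9]
finger_gap: 0.57
```

```bash
python3 pic.py w31 wrist
```

```text
k 1.56 t 40.9 j [ 0.03  0.71  0.08  2.4  -0.63  0.11  0.8 ] ee [ 0.4219 -0.0932  0.1826] [-0.0079  0.999   0.0374 -0.0243] F [-0.1  0.7  9.9] gap 0.57
```

View pics/w31.png

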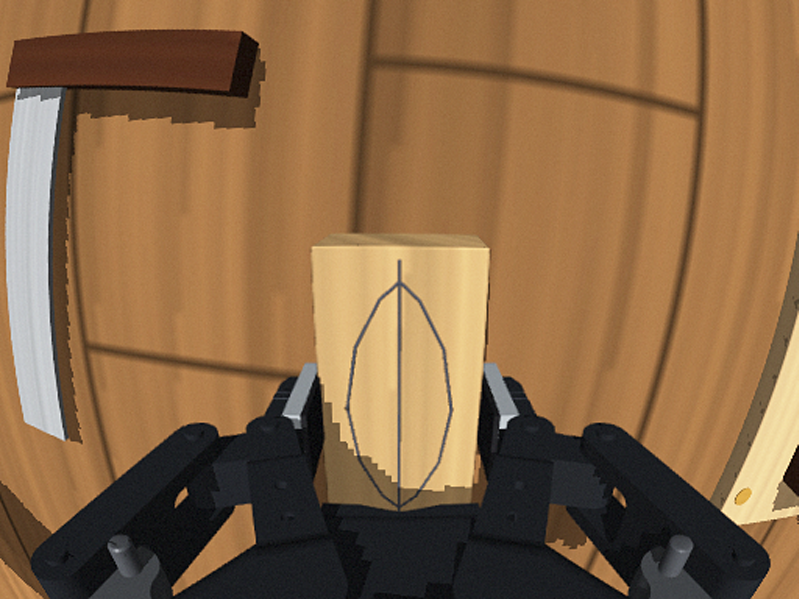

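step_arm --deltas '[[[0, 0, 0.04], [0, 0, 0], -1], [[0, 0, 0.045], [-0.6, -2.9, 0], -1], [[0.0235, 0.0064, 0], [0, 0, -9.55], -1], [[0.0235, 0.0064, 0], [0, 0, -9.55], -1], [[0.0235, 0.0064, 0], [0, 0, -9.55], -1], [[0.0235, 0.0064, 0], [0, 0, -9.55], -1], [[0.0235, 0.0064, 0], [0, 0, -9.55], -1], [[0.0235, 0.0064, 0], [0, 0, -9.55], -1], [[0.0235, 0.0064, 0], [0, 0, -9.55], -1], [[0.0235, 0.0064, 0], [0, 0, -9.55], -1], [[0.0235, 0.0064, 0], [0, 0, -9.55], -1], [[0.0235, 0.0064, 0], [0, 0, -9.55], -1]]'

```text
time_s: 42.45
ee_pos: [0.6572, -0.0284, 0.267]
eef_rot: [0.002, -0.698, 0.716, -0.001]
contact_force: [-0.1, 0.9, -0.5]
finger_gap: 0.57
```

step_arm --deltas '[[[0, 0, 0], [0, 0, 0], -1], [[0, 0, 0], [0, 0, 0], -1]]'

```text
time_s: 42.7
ee_pos: [0.656, -0.0293, 0.2667]
eef_rot: [0.001, -0.7, 0.714, -0.001]
contact_force: [-0.2, -0.2, -1.3]
finger_gap: 0.57
```

```bash
python3 pic.py w32 wrist
```

```text
k 1.56 t 42.7 j [-0.56  0.88  0.91  1.9  -0.94  0.85 -0.74] ee [ 0.656  -0.0293  0.2667] [ 0.0012 -0.7003  0.7139 -0.0011] F [-0.2 -0.2 -1.3] gap 0.57
```

View pics/w32.png

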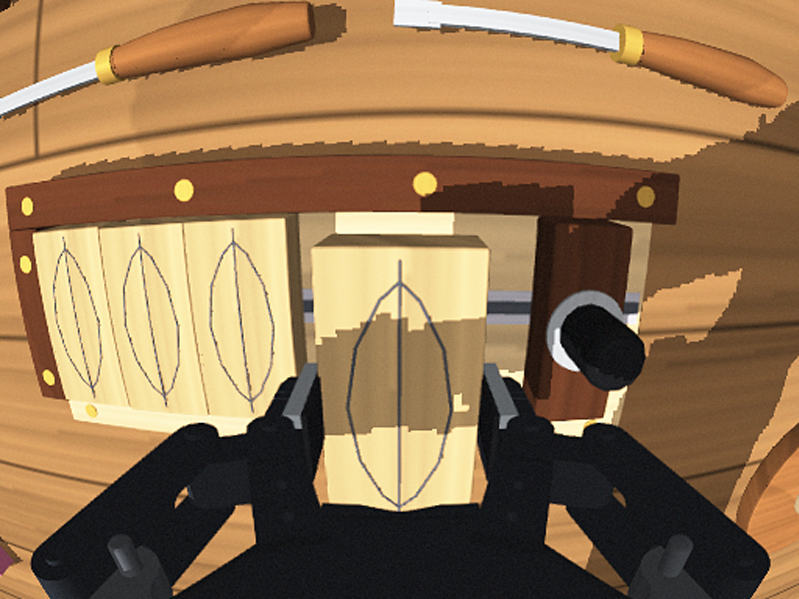

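step_arm --deltas '[[[0, 0, -0.03], [0, 0, 0], -1], [[0, 0, -0.025], [0, 0, 0], -1], [[0, 0, -0.015], [0, 0, 0], -1], [[0, 0, -0.001], [0, 0, 0], -1], [[0.003, 0, 0], [0, 0, 0], -1], [[0.003, 0, 0], [0, 0, 0], -1], [[0.001, 0, 0], [0, 0, 0], -1], [[0, 0, 0], [0, 0, 0], -1]]'

```text
time_s: 43.75
ee_pos: [0.6596, -0.0299, 0.1954]
eef_rot: [-0.001, -0.699, 0.715, 0.003]
contact_force: [-16.4, 0.7, 8.0]
finger_gap: 0.573
```

```bash
python3 pic.py w33 wrist
```

```text
k 1.56 t 43.75 j [-0.49  0.94  0.76  1.91 -1.    0.73 -0.71] ee [ 0.6596 -0.0299  0.1954] [-0.0011 -0.6992  0.7149  0.0025] F [-16.4   0.7   8. ] gap 0.573
```

View pics/w33.png

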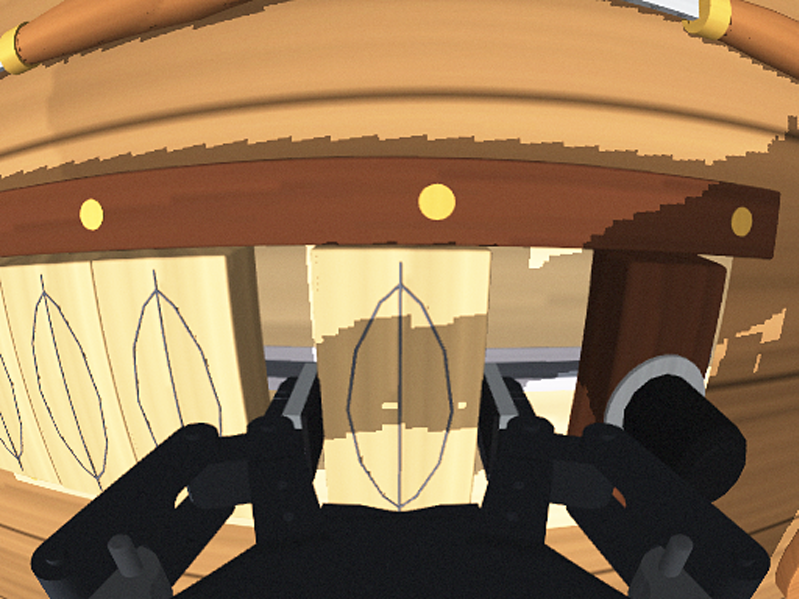

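step_arm --deltas '[[[0, 0, 0], [0, 0, 0], 0], [[0, 0, 0], [0, 0, 0], 0.35], [[0, 0, 0], [0, 0, 0], 0.35], [[0, 0, 0.03], [0, 0, 0], 0.35], [[0, 0, 0.05], [0, 0, 0], 0.35], [[-0.002, -0.045, 0.01], [0, 0, 0], -1], [[0, -0.045, 0], [0, 0, 0], -1], [[0, -0.047, 0], [0, 0, 0], -1], [[0, 0, 0], [0, 0, 0], -1], [[0, 0, -0.03], [0, 0, 0], -1], [[0, 0, -0.03], [0, 0, 0], -1], [[0, 0, 0], [0, 0, 0], -1]]'

```text
time_s: 45.3
ee_pos: [0.6616, -0.1649, 0.2239]
eef_rot: [0.001, -0.7, 0.714, 0.0]
contact_force: [0.2, -0.2, 0.4]
finger_gap: -0.001
```

```bash
python3 pic.py w34 wrist
```

```text
k 1.56 t 45.3 j [-0.29  0.92  0.79  1.86 -0.93  0.78 -0.58] ee [ 0.6616 -0.1649  0.2239] [ 8.000e-04 -7.001e-01  7.141e-01  2.000e-04] F [ 0.2 -0.2  0.4] gap -0.001
```

View pics/w34.png

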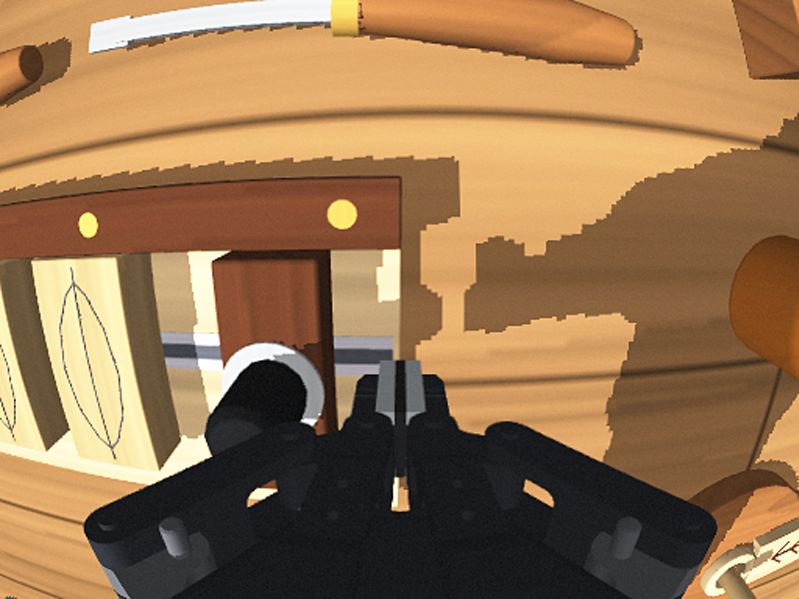

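step_arm --deltas '[[[-0.004, 0.01, 0], [0, 0, 0], -1], [[0, 0.012, 0], [0, 0, 0], -1], [[0, 0.012, 0], [0, 0, 0], -1], [[0, 0.012, 0], [0, 0, 0], -1], [[0, 0.012, 0], [0, 0, 0], -1], [[0, 0.01, 0], [0, 0, 0], -1], [[0, 0.008, 0], [0, 0, 0], -1]]'

```text
time_s: 46.22
ee_pos: [0.6579, -0.0896, 0.2256]
eef_rot: [0.001, -0.7, 0.714, -0.002]
contact_force: [3.3, -4.0, 0.7]
finger_gap: -0.0
```

```bash
python3 pic.py w35 wrist
```

```text
k 1.56 t 46.225 j [-0.41  0.9   0.79  1.9  -0.94  0.76 -0.66] ee [ 0.6579 -0.0896  0.2256] [ 0.0015 -0.6997  0.7144 -0.0016] F [ 3.3 -4.   0.7] gap -0.0
```

View pics/w35.png

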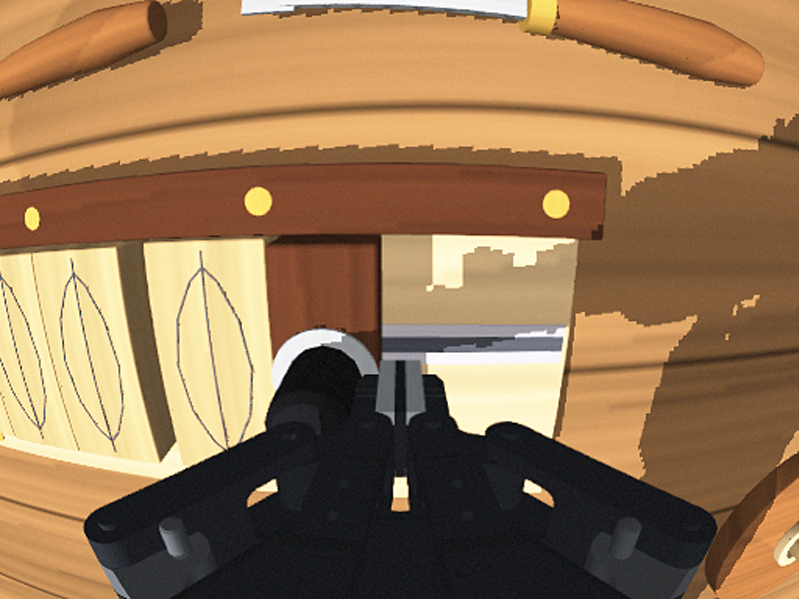

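step_arm --deltas '[[[0, 0.008, 0], [0, 0, 0], -1], [[0, 0.004, 0], [0, 0, 0], -1], [[0, 0, 0], [0, 0, 0], -1]]'

```text
time_s: 46.65
ee_pos: [0.6575, -0.0778, 0.2254]
eef_rot: [0.001, -0.7, 0.714, -0.001]
contact_force: [0.7, -1.3, 0.7]
finger_gap: -0.004
```

step_arm --deltas '[[[0, 0.002, 0], [0, 0, 0], -1], [[0, 0, 0], [0, 0, 0], -1]]'

```text
time_s: 46.9
ee_pos: [0.6574, -0.0771, 0.2255]
eef_rot: [0.001, -0.699, 0.715, -0.002]
contact_force: [1.5, -5.1, -1.2]
finger_gap: -0.002
```

step_arm --deltas '[[[0, 0.002, 0], [0, 0, 0], -1], [[0, 0, 0], [0, 0, 0], -1]]'

```text
time_s: 47.15
ee_pos: [0.6573, -0.0764, 0.2255]
eef_rot: [0.0, -0.699, 0.715, -0.003]
contact_force: [2.0, -9.3, -3.3]
finger_gap: 0.002
```

```bash
python3 pic.py w36 wrist
```

```text
k 1.56 t 47.15 j [-0.43  0.9   0.79  1.91 -0.94  0.75 -0.68] ee [ 0.6573 -0.0764  0.2255] [ 1.000e-04 -6.989e-01  7.152e-01 -2.700e-03] F [ 2.  -9.3 -3.3] gap 0.002
```

View pics/w36.png

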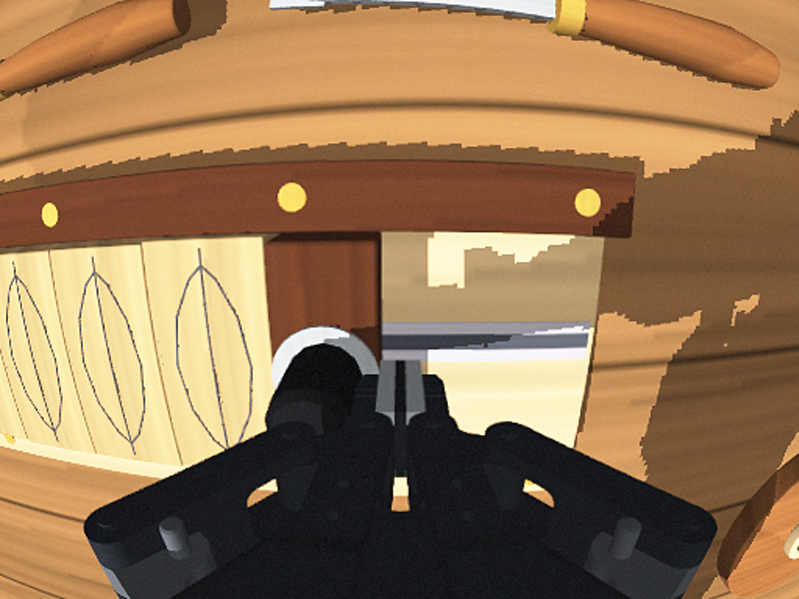

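step_arm --deltas '[[[0, -0.01, 0], [0, 0, 0], -1], [[0, 0, 0.045], [0, 0, 0], -1], [[-0.025, 0.02, 0], [0, 0, 0], -1], [[-0.025, 0.03, 0], [0, 0, 0], -1], [[-0.022, 0.03, 0], [0, 0, 0], -1], [[0, 0, 0], [0, 0, 0], -1], [[0, 0, -0.035], [0, 0, 0], -1], [[0, 0, -0.031], [0, 0, 0], -1], [[0, 0, 0], [0, 0, 0], -1]]'

```text
time_s: 48.32
ee_pos: [0.5854, -0.005, 0.2033]
eef_rot: [0.001, -0.699, 0.715, 0.0]
contact_force: [0.2, -0.9, 0.7]
finger_gap: -0.003
```

```bash
python3 pic.py w37 wrist
```

```text
k 1.56 t 48.325 j [-0.51  0.84  0.67  2.09 -1.01  0.58 -0.68] ee [ 0.5854 -0.005   0.2033] [ 7.000e-04 -6.993e-01  7.148e-01  2.000e-04] F [ 0.2 -0.9  0.7] gap -0.003
```

View pics/w37.png

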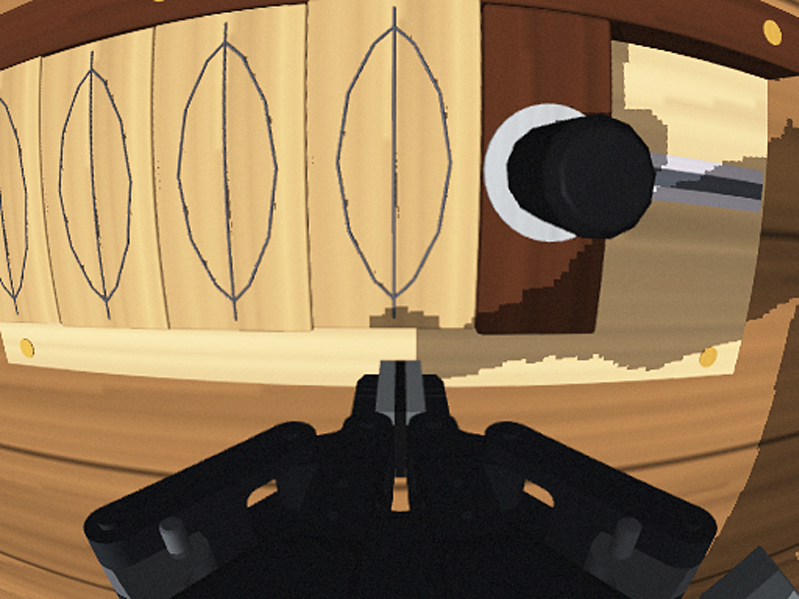

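Row tight. Now push the ends home, one by one.

step_arm --deltas '[[[0.01, 0, 0], [0, 0, 0], -1], [[0.003, 0, 0], [0, 0, 0], -1], [[0.002, 0, 0], [0, 0, 0], -1], [[0, 0, 0], [0, 0, 0], -1]]'

```text
time_s: 48.88
ee_pos: [0.5991, -0.0047, 0.2053]
eef_rot: [0.0, -0.7, 0.715, 0.0]
contact_force: [-10.5, -1.5, 6.5]
finger_gap: 0.003
```

step_arm --deltas '[[[0.002, 0, 0], [0, 0, 0], -1], [[0, 0, 0], [0, 0, 0], -1]]'

```text
time_s: 49.12
ee_pos: [0.5997, -0.0047, 0.2051]
eef_rot: [-0.001, -0.699, 0.715, 0.002]
contact_force: [-15.4, -1.0, 9.7]
finger_gap: 0.004
```

step_arm --deltas '[[[0.002, 0, 0], [0, 0, 0], -1], [[0, 0, 0], [0, 0, 0], -1]]'

```text
time_s: 49.38
ee_pos: [0.6003, -0.0048, 0.205]
eef_rot: [-0.001, -0.699, 0.715, 0.003]
contact_force: [-21.5, -0.9, 14.2]
finger_gap: 0.0
```

step_arm --deltas '[[[-0.015, 0, 0], [0, 0, 0], -1], [[0, 0.025, 0], [0, 0, 0], -1], [[0, 0.025, 0], [0, 0, 0], -1], [[0.008, 0, 0], [0, 0, 0], -1], [[0.004, 0, 0], [0, 0, 0], -1], [[0.002, 0, 0], [0, 0, 0], -1], [[0, 0, 0], [0, 0, 0], -1]]'

```text
time_s: 50.25
ee_pos: [0.6011, 0.0459, 0.2044]
eef_rot: [0.0, -0.7, 0.714, 0.002]
contact_force: [-13.0, 5.0, 7.3]
finger_gap: -0.001
```

step_arm --deltas '[[[0.002, 0, 0], [0, 0, 0], -1], [[0, 0, 0], [0, 0, 0], -1]]'

```text
time_s: 50.5
ee_pos: [0.6017, 0.0457, 0.2042]
eef_rot: [-0.001, -0.7, 0.714, 0.004]
contact_force: [-19.9, 5.2, 10.9]
finger_gap: 0.001
```

step_arm --deltas '[[[0.001, 0, 0], [0, 0, 0], -1], [[0, 0, 0], [0, 0, 0], -1]]'

```text
time_s: 50.75
ee_pos: [0.602, 0.0457, 0.2042]
eef_rot: [-0.001, -0.7, 0.715, 0.004]
contact_force: [-21.2, 4.9, 13.1]
finger_gap: 0.004
```

step_arm --deltas '[[[-0.016, 0, 0], [0, 0, 0], -1], [[0, 0.025, 0], [0, 0, 0], -1], [[0, 0.025, 0], [0, 0, 0], -1], [[0.008, 0, 0], [0, 0, 0], -1], [[0.004, 0, 0], [0, 0, 0], -1], [[0.003, 0, 0], [0, 0, 0], -1], [[0.003, 0, 0], [0, 0, 0], -1], [[0, 0, 0], [0, 0, 0], -1]]'

```text
time_s: 51.75
ee_pos: [0.6037, 0.0947, 0.204]
eef_rot: [-0.002, -0.699, 0.715, 0.005]
contact_force: [-23.6, 3.2, 15.3]
finger_gap: -0.001
```

step_arm --deltas '[[[-0.016, 0, 0], [0, 0, 0], -1], [[0, 0.025, 0], [0, 0, 0], -1], [[0, 0.025, 0], [0, 0, 0], -1], [[0.008, 0, 0], [0, 0, 0], -1], [[0.004, 0, 0], [0, 0, 0], -1], [[0.003, 0, 0], [0, 0, 0], -1], [[0.003, 0, 0], [0, 0, 0], -1], [[0, 0, 0], [0, 0, 0], -1]]'

```text
time_s: 52.75
ee_pos: [0.6054, 0.1446, 0.2038]
eef_rot: [-0.003, -0.699, 0.715, 0.005]
contact_force: [-25.8, 4.8, 17.4]
finger_gap: -0.004
```

step_arm --deltas '[[[-0.018, 0, 0], [0, 0, 0], -1], [[0, -0.02, 0.045], [0, 0, 0], -1], [[0.01, -0.05, 0.035], [0, 0, 0], -1], [[0.02, -0.055, 0], [0, 0, 0], -1], [[0.02, -0.055, 0], [0, 0, 0], -1], [[0.02, -0.056, 0], [0, 0, 0], -1], [[0, 0, 0], [0, 0, 0], -1], [[0, 0, 0], [0, 0, 0], -1]]'

```text
time_s: 53.75
ee_pos: [0.6623, -0.0918, 0.2845]
eef_rot: [0.001, -0.699, 0.715, -0.001]
contact_force: [0.1, 1.1, 0.5]
finger_gap: -0.0
```

```bash
python3 pic.py w38 wrist
```

```text
k 1.56 t 53.75 j [-0.41  0.81  0.78  1.86 -0.78  0.8  -0.8 ] ee [ 0.6623 -0.0918  0.2845] [ 0.0013 -0.6987  0.7154 -0.0014] F [0.1 1.1 0.5] gap -0.0
```

View pics/w38.png

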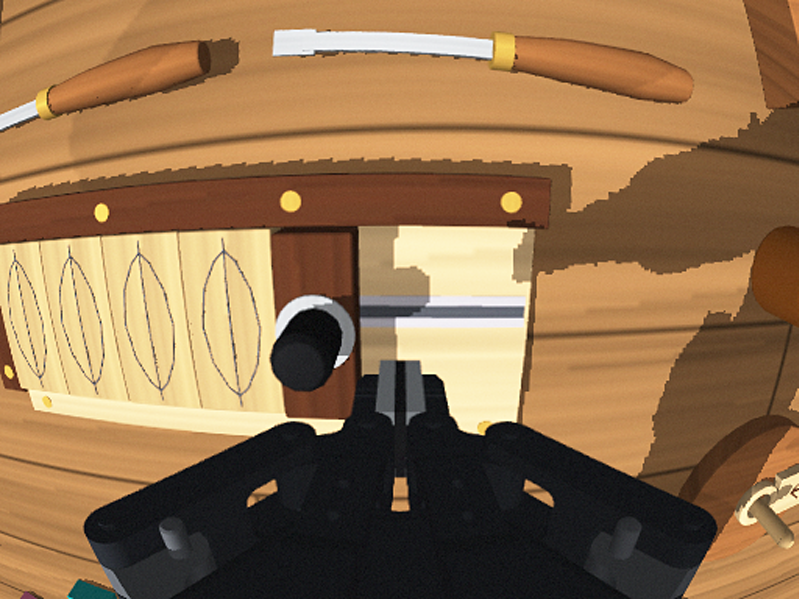

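step_arm --deltas '[[[-0.004, 0, -0.03], [0, 0, 0], -1], [[0, 0, -0.029], [0, 0, 0], -1], [[0, 0, 0], [0, 0, 0], -1], [[0, 0.008, 0], [0, 0, 0], -1], [[0, 0.006, 0], [0, 0, 0], -1], [[0, 0.002, 0], [0, 0, 0], -1], [[0, 0, 0], [0, 0, 0], -1]]'

```text
time_s: 54.68
ee_pos: [0.6589, -0.076, 0.2269]
eef_rot: [0.001, -0.699, 0.715, -0.004]
contact_force: [-0.5, -9.3, -2.9]
finger_gap: 0.0
```

step_arm --deltas '[[[0, 0.002, 0], [0, 0, 0], -1], [[0, 0, 0], [0, 0, 0], -1]]'

```text
time_s: 54.92
ee_pos: [0.6588, -0.0755, 0.227]
eef_rot: [0.0, -0.699, 0.715, -0.005]
contact_force: [1.6, -13.2, -4.0]
finger_gap: 0.001
```

step_arm --deltas '[[[0, 0.002, 0], [0, 0, 0], -1], [[0, 0, 0], [0, 0, 0], -1]]'

```text
time_s: 55.18
ee_pos: [0.6587, -0.075, 0.2271]
eef_rot: [-0.001, -0.698, 0.716, -0.006]
contact_force: [1.0, -18.0, -6.5]
finger_gap: -0.008
```

Snug. Retreat and take verifying views over the board and over the whole scene.

step_arm --deltas '[[[0, -0.014, 0], [0, 0, 0], -1], [[0, 0, 0.05], [0, 0, 0], -1], [[-0.03, 0.03, 0.05], [0, 0, 0], -1], [[-0.03, 0.05, 0.05], [0, 0, 0], -1], [[-0.03, 0.05, 0.02], [0, 0, 0], -1], [[0, 0.01, 0], [0, 0, 0], -1], [[0, 0, 0], [0, 0, 0], -1], [[0, 0, 0], [0, 0, 0], -1]]'

```text
time_s: 56.18
ee_pos: [0.5761, 0.0439, 0.3839]
eef_rot: [0.001, -0.699, 0.715, -0.002]
contact_force: [-0.1, 1.0, 0.3]
finger_gap: 0.001
```

```bash
python3 pic.py w39 wrist; python3 pic.py sc39 scene; python3 pic.py sd39 side
```

```text
k 1.56 t 56.175 j [-0.78  0.62  0.95  2.   -0.67  0.86 -1.05] ee [0.5761 0.0439 0.3839] [ 0.0013 -0.6992  0.7149 -0.0016] F [-0.1  1.   0.3] gap 0.001
k 1.56 t 56.225 j [-0.78  0.62  0.95  2.   -0.67  0.86 -1.05] ee [0.5761 0.0435 0.3838] [ 0.0011 -0.6989  0.7152 -0.0016] F [ 0.4  0.1 -0.9] gap -0.0
k 1.56 t 56.275 j [-0.78  0.62  0.95  2.   -0.67  0.86 -1.05] ee [0.576  0.0435 0.3837] [ 0.0011 -0.6988  0.7153 -0.0015] F [-0.2 -0.3  0.8] gap 0.004
```

View pics/w39.png

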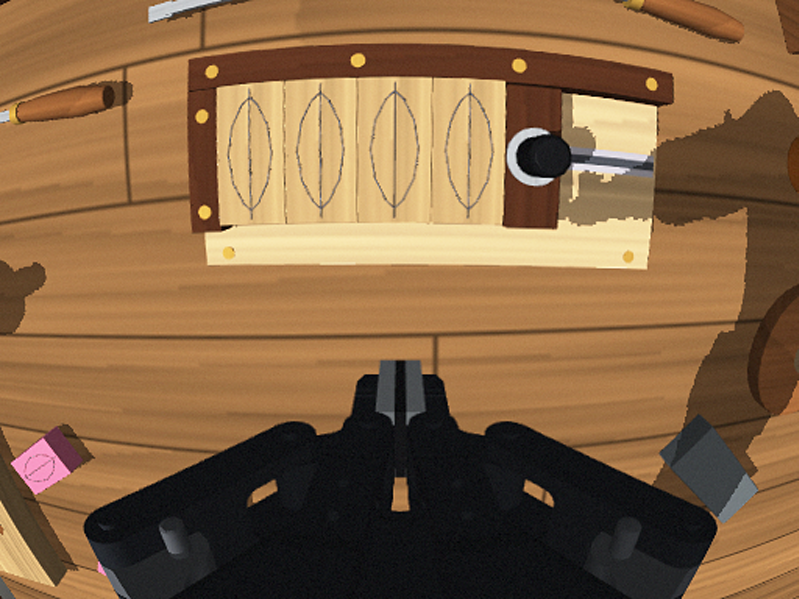

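View pics/sc39.png

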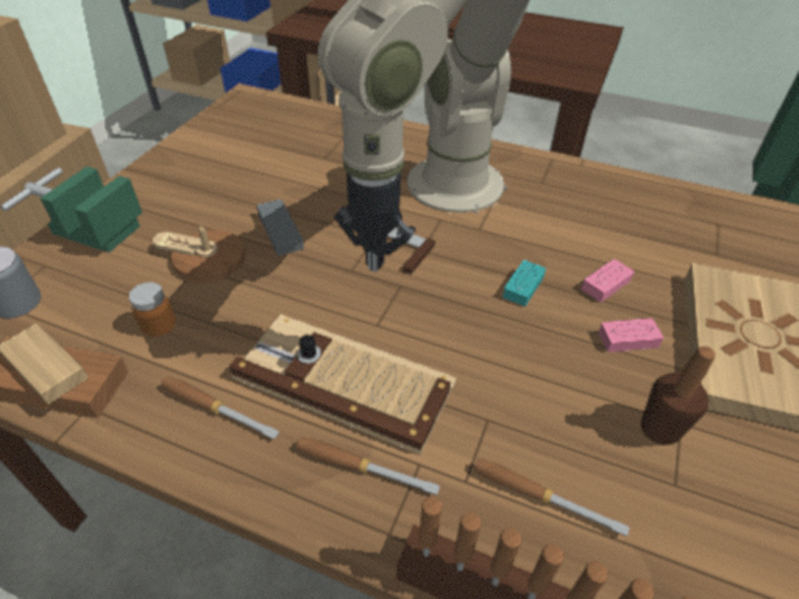

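View pics/sd39.png

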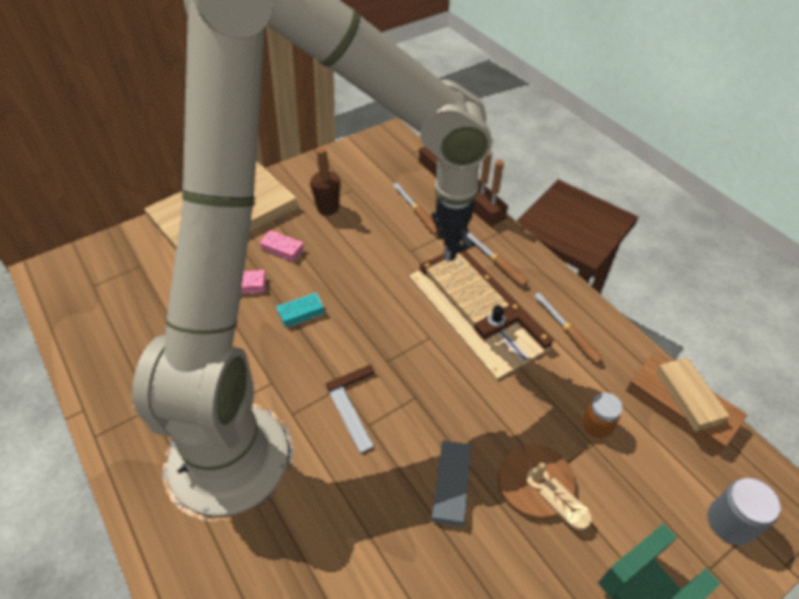

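```bash
python3 - <<'E'
import cv2
im=cv2.imread("pics/w39_raw.png")
cv2.imwrite("pics/c39.png",cv2.resize(im[25:160,115:375],None,fx=3,fy=3,interpolation=cv2.INTER_CUBIC))
from m import *
m=M("w39")
for n,p,z in [("b1 +x+y",(217,86),.04),("b1 -x +y",(220,224),.04),("b4 +x -y",(504,80),.04),("b4 -x-y",(503,226),.04),("knob",(533,157),.043)]:
    X=m.U(p,z)[:2]-np.array([.6567,.0148]); a=-.0227; R=np.array([[np.cos(a),np.sin(a)],[-np.sin(a),np.cos(a)]]); print(n,(R@X).round(4))
E
```

```text
b1 +x+y [0.0549 0.1531]
b1 -x +y [-0.0442  0.1536]
b4 +x -y [ 0.0541 -0.0446]
b4 -x-y [-0.0472 -0.0457]
knob [ 0.0014 -0.0647]
```

View pics/c39.png

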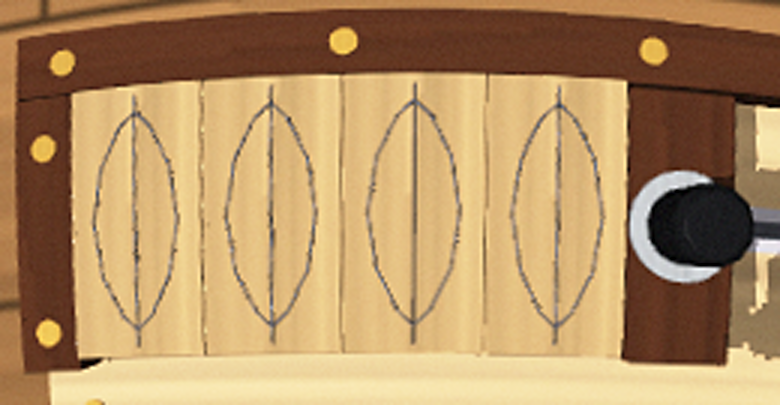

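```bash
python3 - <<'E'
from plant import env
print(env.hand_in())
E
```

```text
the job is handed in; nothing more can be done
None
```

The job is handed in at about 56 s of the 210 s; the hand-in gives no verdict. By my last pictures everything is in place.

- **Pattern:** There was one pattern, the round-ended one (pattern1). I lifted it off its blank and threaded it on the dowel. It lies flat on the disc with the dowel through its eye, but I judged that by eye only.
- **Row:** All four wooden blanks are on the board, marked face up and end-on to the fence. The pink and turquoise look-alikes were left alone. I pushed each blank against the fence until it met about 21–26 N. I then closed the row with the knobbed stop until it met 18 N.
- **Last checks:** Measured in the board's frame, the row runs from y = +0.153 to -0.045 m (full home is +0.155 to -0.045). The far ends sit at x of about 0.054–0.055 m, against the fence at 0.055 m. The knob is at y = -0.065 m, where it should be with the stop touching the last blank. No gaps show in the close view.
- **Disagreement:** One corner of the row measured 3 mm different in length from the other (x = -0.044 against -0.047 m). I put this down to pixel and camera error and did not measure it again.
- **Bystanders:** The gouges, mallet, oilstone and oil jar look unmoved. No knocked blank or loose grip turned up along the way.

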